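Pack the framed certificates into the transit carrier and pin the bar

TASK

The framed certificates are going to the prize-giving: swing the carrier's retaining bar out of the way, draw every certificate up out of the wooden rack and stand each one upright and fully down in a slot of its own in the carrier. When all are in, swing the bar fully shut over them, then take the locking pin from its parking bush and push it down through the fork and the bar's lug until its flange seats. Keep the certificates upright, and leave the other things on the desk where they are.

Things in the scene. Friction and masses are not known exactly. Their poses are not given: they have to be found in the camera images.
- frame1: framed certificate: flat dark-wood picture frame, 180 mm long (x), 12 mm thick (y), 120 mm high (z), about 0.3 kg, all alike; origin at the centre of its underside, top edge 120 mm above it. It starts on edge in a slot of the wooden rack, underside 14 mm above the desk. Three or four of frame1..frame4 are present, the rest absent (None)
- frame2: framed certificate: flat dark-wood picture frame, 180 mm long (x), 12 mm thick (y), 120 mm high (z), about 0.3 kg, all alike; origin at the centre of its underside, top edge 120 mm above it. It starts on edge in a slot of the wooden rack, underside 14 mm above the desk. Three or four of frame1..frame4 are present, the rest absent (None)
- frame3: framed certificate: flat dark-wood picture frame, 180 mm long (x), 12 mm thick (y), 120 mm high (z), about 0.3 kg, all alike; origin at the centre of its underside, top edge 120 mm above it. It starts on edge in a slot of the wooden rack, underside 14 mm above the desk. Three or four of frame1..frame4 are present, the rest absent (None)
- frame4: framed certificate: flat dark-wood picture frame, 180 mm long (x), 12 mm thick (y), 120 mm high (z), about 0.3 kg, all alike; origin at the centre of its underside, top edge 120 mm above it. It starts on edge in a slot of the wooden rack, underside 14 mm above the desk. Three or four of frame1..frame4 are present, the rest absent (None)
- rack: pale wooden rack, standing loose on the desk, 1.6 kg: base board 190 x 230 mm, 14 mm thick, with two grooved rails making 4 upright slots, 15 mm wide, 62 mm deep (rail tops 76 mm above the desk), 48 mm apart (slot centres at y = -72, -24, 24, 72 mm in its frame), running along its x and open at both ends; origin on the desk under its centre
- carrier: aluminium carrier, fixed: tray 220 (x) x 344 mm (y), floor 12 mm above the desk; black rubber fins (round tops at 76 mm) make 4 slots along its x, 16 mm wide, wider at the top, 48 mm apart; end walls (to 42 mm) leave a frame 13 mm play each way in x. At its -y end the bar's hinge, at +y a steel fork and, 80 mm to the fork's +x side, a parking bush (tops 161 mm). Origin on the desk under its centre
- slot1 (a point): point on the carrier's floor at the middle of slot 1 (y = -72 mm in the carrier's frame), where the centre of a frame's underside belongs; axes as the carrier's
- slot2 (a point): point on the carrier's floor at the middle of slot 2 (y = -24 mm in the carrier's frame), where the centre of a frame's underside belongs; axes as the carrier's
- slot3 (a point): point on the carrier's floor at the middle of slot 3 (y = 24 mm in the carrier's frame), where the centre of a frame's underside belongs; axes as the carrier's
- slot4 (a point): point on the carrier's floor at the middle of slot 4 (y = 72 mm in the carrier's frame), where the centre of a frame's underside belongs; axes as the carrier's
- bar (a joint): angle (rad) of the flat steel retaining bar on its upright hinge: 0 = shut at its stop, lying over all slots 8 mm above the frames, its end lug inside the fork, holes in line; grows to 1.7 swinging level to the carrier's -x side, clear of the slots above 1.3. Light friction, stays where left; starts part-way across. 20 mm wide, 140 to 150 mm above the desk, lug hole 300 mm from the hinge
- bar_hinge (a point): point on the retaining bar's upright hinge axis, 145 mm above the desk, at x = 0, y = -150 mm in the carrier's frame
- bar_handle (a point): top centre of the upright black round handle on the bar, 16 mm across, 40 mm tall (150 to 190 mm above the desk), 100 mm from the hinge axis; at bar angle q it lies at hinge + 100 mm x (-sin q, cos q) in the carrier's x and y
- fork_hole (a point): centre of the hole at the top face of the fork's upper lug, 161 mm above the desk, at x = 0, y = 150 mm in the carrier's frame: holes 15 mm across (17 mm in the bar's lug), straight down through upper lug, bar lug and lower lug (33 mm in all); the pin's flange seats on this face
- pin: steel locking pin, upright: shank 12 mm across and 55 mm long with a 14 mm tapered nose, then a flange 30 mm across and 5 mm thick, then a black round knob 22 mm across and 26 mm tall (86 mm in all), 0.1 kg; origin at the tip of the nose, z up along it. At the start it stands loose in the carrier's parking bush, flange on the bush's top
- pin_head (a point): centre of the underside of the pin's flange, 55 mm above its tip
- mug: bystander, leave it where it is: white mug, 80 mm across, 90 mm tall
- spool: bystander, leave it where it is: full ribbon spool lying flat, 84 mm across, 28 mm tall
- stapler: bystander, leave it where it is: black and grey stapler 130 x 36 mm, 45 mm tall
- glue: bystander, leave it where it is: white glue stick standing, 32 mm across, 85 mm tall
- tape: bystander, leave it where it is: black tape dispenser 125 x 45 mm, 74 mm tall
- calculator: bystander, leave it where it is: grey desk calculator 150 x 85 mm, 18 mm tall, lying flat (the open bar may pass above it)
Not all that is in view belongs to the job. Leave any turquoise or yellow look-alike of the frame1 alone.

How it is judged (in metres and radians):
On the way, in this order (a step that is already met when the one before it is completed fails the run):
1. every certificate present stands fully down in a slot of the carrier (x of frame1 in the frame of carrier between -0.03 and 0.03 m and y of frame1 in the frame of carrier between -0.09 and 0.09 m and z of each of frame1, frame2, frame3, frame4 in the frame of carrier below 0.018 m and angle between each of frame1, frame2, frame3, frame4's own z axis and vertical below 0.2 rad and x of frame2 in the frame of carrier between -0.03 and 0.03 m and y of frame2 in the frame of carrier between -0.09 and 0.09 m and x of frame3 in the frame of carrier between -0.03 and 0.03 m and y of frame3 in the frame of carrier between -0.09 and 0.09 m and x of frame4 in the frame of carrier between -0.03 and 0.03 m and y of frame4 in the frame of carrier between -0.09 and 0.09 m), for 0.2 s.
2. the bar is swung fully shut over them (all of step 1 and value of joint bar below 0.04 rad), for 0.2 s.
3. the pin is pushed through fork and lug and its flange is seated (value of joint bar below 0.04 rad and z of pin_head in the frame of fork_hole below 0.004 m and horizontal distance between pin_head and fork_hole below 0.005 m and angle between pin's own z axis and vertical below 0.1 rad), for 0.2 s.
At the end, for the whole second after the job is handed in: every certificate present stands in a carrier slot at rest: underside within 6 mm of its floor, within 30 mm of the slot middle along x, upright within 0.2 rad; bar below 0.04 rad; pin upright within 0.1 rad, within 5 mm of the fork hole axis, flange within 4 mm of the fork top (all of step 1 and all of step 3 and linear speed of each of frame1, frame2, frame3, frame4 below 0.03 m/s); the robot touches nothing.
It fails at once if a bystander is shoved more than 40 mm aside (distance of any of mug, spool, stapler, glue, tape, calculator from where it was at the start of the episode above 0.04 m).
It fails at once if a certificate falls over (angle between any of frame1, frame2, frame3, frame4's own z axis and vertical above 0.8 rad).
Of frame1, frame2, frame3, frame4 only 3 to 4 are there at a start; the rules pass over those that are not, and their reading is None.
At some moment in a run one of rack may be knocked a few centimetres aside while the robot is not near it.
It also fails if it takes over 200 s, if anything falls off the work surface, if the arm or the gripper's body presses on something with over 40 N, if the wrist force passes 120 N, or if a joint passes its speed limit or range.

ROBOT

A 6-joint arm with a two-finger parallel gripper is mounted at the origin on the work surface. World frame = base frame: x ahead of the robot, y to its left, z up, the work surface at z = 0. Lengths are in m, angles in degrees, forces in N, time in s.
With the tool pointing down it reaches from about 0.375 to 0.9 m from the base axis. Payload 3.1 kg.
Tool frame: the origin (TCP) lies at the very end of the fingers, on their centre line; the grasp point (between the pads) lies 19 mm behind it; z points along the fingers, y is the line along which they close (so a half turn about z gives the same grasp; the last joint's range is limited). The gripper opens to 87 mm and grips with 3 to 60 N. Pads are 19 mm wide; open, the fingers measure 117 mm over their backs; the gripper's body (75 mm by 190 mm) begins 51 mm behind the grasp point.
Start: joints at [-78.18, 30.224, 82.088, -0, 67.689, -10.227], TCP at [0.235, -0.579, 0.223] pointing down, gripper open.
Joint ranges: [-176.69, 176.69], [-43.24, 126.21], [12.49, 139.97], [-82, 262], [0, 151.66], [-163.58, 163.58]. Speed limits (degrees/s): [159.86, 159.86, 180, 180, 180, 180].

INTERFACE

Orientations are given as a 3x3 rotation matrix whose columns are the frame's x, y, z axes.
In Python, from rig import readout, viewer, ticket gives the robot as it stands.
- The arm moves only by the tool send_rows, never from a script. Its argument "moves" is a list of rows, each a list of 6 numbers: the shift along the tool's x, y, z in units of 250 mm (1.0 is 250 mm), then the turn, a rotation vector about the tool's x, y, z in units of 90 degrees (1.0 is 90 degrees). A call has 1 to 12 rows; each row is the pose to reach, as a shift and turn from the pose commanded when the call began, along the tool's axes at that moment; what a row does not reach only later rows make up. A row lasts 1/10 s, in which the tool goes at most 50 mm and 8.59 degrees, less where a joint would pass 70% of its speed; a pose out of reach is approached as far as the arm can. A call with a number of a shift or a turn outside -1 to 1 is refused whole. A call with a gripper value outside its range is refused whole. "grip" is the opening, from 0 (shut) to 1 (fully open), set as the call begins (left out, the last holds). The fingers move at their own pace and stop on an object; the grip force is fixed at half the most. Time passes only in rows, so rows that repeat a pose let the fingers close. It gives the time, the measured TCP pose, the force, the opening and the grip force at its end, in the units of the state.
- readout.read_state(): the state, without advancing time (a new reading comes with each control period).
- viewer.capture(name): name is "scene" or "top"; returns (picture, depth): 400x640x3 uint8, red, green, blue; 400x640 float32, m along the optical axis (not along the pixel's ray), 0 where there is no reading.
- viewer.camera_info(name): a dict with "fx", "fy", "cx", "cy" (pixels), "R" (3x3) and "t" (3): a world point X has camera coordinates R X + t. Camera axes: x right, y down, z forward; pixel columns grow to the right and rows downward; lengths in m; the calibration is good to about 2 mm. A picture is of the moment at which its call begins. camera_info takes no time and is no camera call.
- ticket.hand_in(): hands the job in; it is judged then, once.
The state is a dict: "time_s": time; "joint_positions": joint angles; "qvel": joint speeds; "tau": joint torques, N m; "position": TCP position; "tcp_rot": TCP orientation; "force": force on the tool from outside, world axes, zero at the start; "moment": the same for the moment, N m; "opening": opening from 0.0 (shut) to 1.0 (fully open); "grasp_force": force on a finger pad.
Only numpy, scipy, OpenCV 4.12 (cv2) and the standard library are available. Lean on these libraries where they do the work, as an engineer would, in place of code of your own. Each camera call takes 0.05 s, during which the arm holds its last target. There are 200 camera calls.

## Working session

There is one attempt and no reset: what is moved stays moved. The work goes in short steps, Python scripts to look and compute and a tool call to move; the robot and the scene stay as the last step left them, time stands still between calls to the robot, and variables do not carry over. Pictures are saved under pics/ and viewed, at most 14 in all, crops included, and the job is handed in when it is done.

Besides the shell and the picture viewer there is one more tool, called after ">>>" in YAML: its name, and indented under it one key for each argument. send_rows: Moves the arm, as the interface text tells. Shifts and turns lie within -1 to 1; 1 stands for 250 mm of shift or 90 degrees of turn. Its arguments: {"type":"object","properties":{"moves":{"type":"array"},"grip":{"type":"number"}},"required":["moves"]}

```bash
ls; mkdir -p pics; python3 - <<'E'
from rig import readout, viewer
import cv2,numpy as np
s=readout.read_state()
print(s['time_s'],s['position'],np.round(s['tcp_rot'],3).tolist(),s['opening'],s['force'])
for n in("scene","top"):
    p,d=viewer.capture(n); cv2.imwrite(f"pics/{n}0.png",p[:,:,::-1]); np.save(f"pics/{n}0.npy",d)
    c=viewer.camera_info(n); print(n,c['fx'],c['fy'],c['cx'],c['cy'],np.round(c['R'],3).tolist(),c['t'], (-np.array(c['R']).T@c['t']))
E
```

```text
pics
0.0 [ 0.23448265 -0.57856469  0.22156071] [[0.927, 0.375, -0.0], [0.375, -0.927, 0.002], [0.0, -0.002, -1.0]] 0.9962616411756835 [0.61291952 0.47633617 0.4905309 ]
scene 364.29325691689536 364.29325691689536 320.25083768388816 191.4165875378134 [[0.457, 0.889, 0.022], [0.523, -0.249, -0.815], [-0.719, 0.384, -0.579]] [-0.2626163  -0.13959312  1.43417419] [ 1.22431547 -0.35249212  0.72257187]
top 403.16225753384987 403.16225753384987 320.90680676012306 199.58375965239608 [[-0.003, -1.0, 0.019], [-0.992, 0.0, -0.124], [0.124, -0.019, -0.992]] [0.01129227 0.54242446 1.41742356] [0.36208333 0.03827983 1.47338783]
```

View pics/scene0.png

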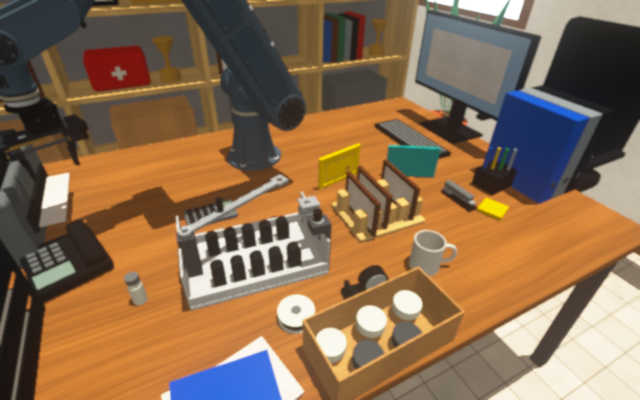

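View pics/top0.png

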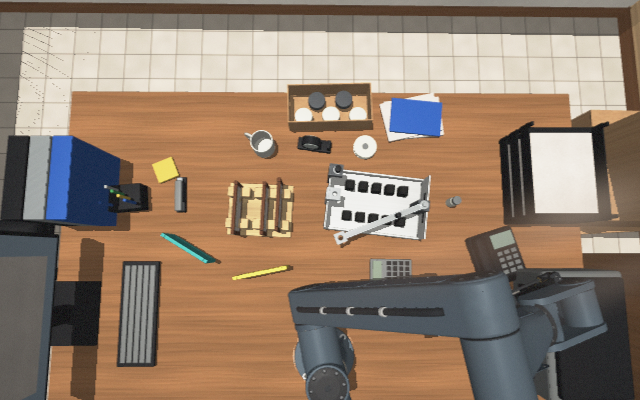

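```bash
cat > h.py <<'E'
from rig import readout, viewer
import cv2,numpy as np
def cam(n):
    c=viewer.camera_info(n); return c,np.array(c['R']),np.array(c['t'])
def onz(n,uv,z):
    c,R,t=cam(n); uv=np.atleast_2d(np.array(uv,float))
    r=np.c_[(uv[:,0]-c['cx'])/c['fx'],(uv[:,1]-c['cy'])/c['fy'],np.ones(len(uv))]@R
    o=-R.T@t; return o+r*((z-o[2])/r[:,2])[:,None]
def cloud(n,d):
    c,R,t=cam(n); v,u=np.mgrid[:400,:640]
    P=np.stack([(u-c['cx'])/c['fx']*d,(v-c['cy'])/c['fy']*d,d],-1)
    P=(P-t)@R; P[d==0]=np.nan; return P
def proj(n,X):
    c,R,t=cam(n); p=np.atleast_2d(X)@R.T+t
    return np.c_[p[:,0]/p[:,2]*c['fx']+c['cx'],p[:,1]/p[:,2]*c['fy']+c['cy']]
def snap(n,name,box=None,k=1):
    p,d=viewer.capture(n); q=p[:,:,::-1]
    if box: x0,y0,x1,y1=box; q=q[y0:y1,x0:x1]
    cv2.imwrite(f"pics/{name}.png",cv2.resize(q,None,fx=k,fy=k,interpolation=cv2.INTER_CUBIC)); return p,d
E
python3 - <<'E'
from h import *
p=cv2.imread('pics/top0.png'); q=cv2.resize(p[150:255,215:450],None,fx=3.4,fy=3.4,interpolation=cv2.INTER_CUBIC)
P=cloud('top',np.load('pics/top0.npy'))
h=P[150:255,215:450,2]; hv=cv2.applyColorMap((np.clip(np.nan_to_num(h),0,.2)/.2*255).astype(np.uint8),cv2.COLORMAP_JET)
hv=cv2.resize(hv,None,fx=3.4,fy=3.4,interpolation=cv2.INTER_NEAREST)
cv2.imwrite('pics/crop0.png',cv2.resize(np.vstack([q[:290],hv[:290]]),(799,580)))
print(h.shape, q.shape)
for u,v in [(237,208),(266,208),(283,205),(425,205),(340,238),(335,170),(333,192),(350,185),(380,236)]: print(u,v,P[v,u])
E
```

```text
(105, 235) (357, 799, 3)
237 208 [0.50670973 0.30059725 0.08666646]
266 208 [0.50940023 0.20406758 0.06009462]
283 205 [0.5253567  0.14812256 0.01189126]
425 205 [ 0.50848124 -0.33001582  0.16021971]
340 238 [ 0.40573982 -0.05978612 -0.00564512]
335 170 [ 0.62100932 -0.03291851  0.18232824]
333 192 [ 0.55577728 -0.02840835  0.13232738]
350 185 [ 0.58882423 -0.09119894  0.07562923]
380 236 [ 0.41236946 -0.20498634  0.00455757]
```

View pics/crop0.png

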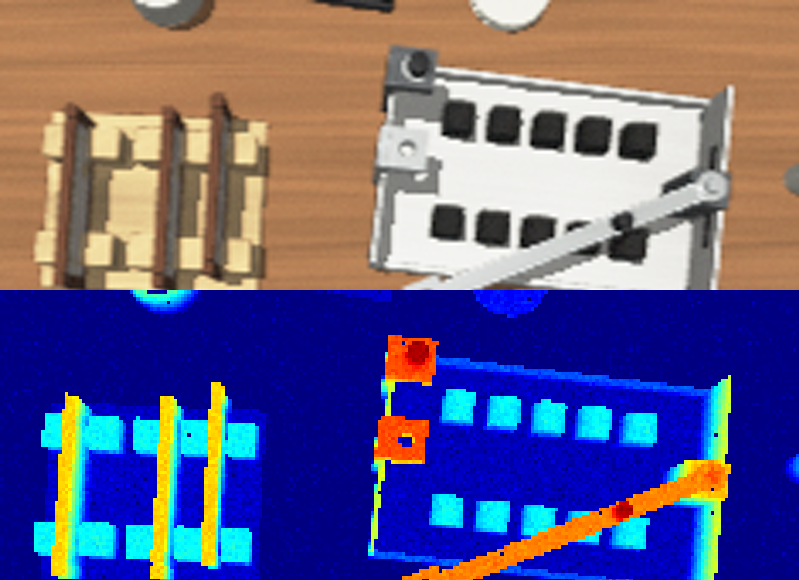

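```bash
cat > meas.py <<'E'
from h import *
def comps(m,amin):
    n,l,s,c=cv2.connectedComponentsWithStats(m.astype(np.uint8)); return [(s[i,4],c[i],l==i) for i in range(1,n) if s[i,4]>=amin]
def frames(P,img):
    Z=P[...,2]; out=[]
    reg=np.zeros(Z.shape,bool); reg[120:270,200:320]=1
    m=reg&(Z>.095)&(Z<.30)
    for a,c,mk in comps(m,25):
        q=P[mk]; top=np.nanpercentile(q[:,2],90); q=q[q[:,2]>top-.008]
        uv=np.argwhere(mk&(Z>top-.008))[:,::-1]
        w=onz('top',uv,0.134)[:,:2] if abs(top-.134)<.02 else q[:,:2]
        (cx,cy),(a1,a2),an=cv2.minAreaRect((w*1000).astype(np.float32)); 
        e=np.linalg.eigh(np.cov(w.T))[1][:,1]; e=e*np.sign(e[0])
        out.append((len(w),top,(cx,cy),(a1,a2),np.degrees(np.arctan2(e[1],e[0])),w.mean(0)))
    return out
E
python3 - <<'E'
from meas import *
img=cv2.imread('pics/top0.png'); P=cloud('top',np.load('pics/top0.npy')); Z=P[...,2]
for f in frames(P,img): print(f[0],np.round(f[1],4),np.round(f[2],1),np.round(f[3],1),np.round(f[4],2),np.round(f[5],4))
reg=np.zeros(Z.shape,bool); reg[150:250,320:450]=1
g=img.max(2)
print('fins')
for a,c,mk in comps(reg&(Z>.066)&(Z<.084)&(g<90),20): print(a,np.round(c,1),np.round(onz('top',c,.076)[0,:2],4),np.nanmedian(Z[mk]))
print('high>.153')
for a,c,mk in comps(reg&(Z>.154),6): print(a,np.round(c,1),np.round(onz('top',c,.161)[0,:2],4),np.nanmedian(Z[mk]),np.nanmax(Z[mk]))
print('>.175')
for a,c,mk in comps(reg&(Z>.172),3): print(a,np.round(c,1),np.round(onz('top',c,.19)[0,:2],4),np.nanmedian(Z[mk]))
print('bar')
b=reg&(Z>.130)&(Z<.156); 
for a,c,mk in comps(b,40):
    uv=np.argwhere(mk)[:,::-1]; print(a,np.round(onz('top',uv,.15)[:,:2].mean(0),4), np.polyfit(*onz('top',uv,.15)[:,[1,0]].T,1))
print('pegs',onz('top',[[334.7,193.5]],.161),onz('top',[[424.1,204.7]],.16))
print('rail tops')
reg=np.zeros(Z.shape,bool); reg[150:250,215:310]=1
for a,c,mk in comps(reg&(Z>.066)&(Z<.084),40): print(a,np.round(onz('top',c,.076)[0,:2],4))
E
```

```text
32 0.1029 [812.5  61.5] [ 5.2 88. ] -88.55 [0.8125 0.0642]
185 0.1372 [517.5 159.9] [ 12.3 178.6] -2.68 [0.516  0.1601]
189 0.1363 [507.3 303.9] [ 13.4 177.6] -2.76 [0.5046 0.3045]
188 0.1365 [504.1 208.5] [ 12.4 178.1] -2.61 [0.5034 0.2086]
26 0.1223 [333.  399.2] [26.6 11.4] 60.93 [0.3331 0.3994]
45 0.1227 [305.9 159.9] [58.8  9.7] -84.55 [0.3041 0.1524]
fins
61 [349.7 183.4] [ 0.5944 -0.0901] 0.07392082579318883
66 [362.9 185.3] [ 0.5878 -0.1365] 0.072110806162651
64 [376.4 186.7] [ 0.5828 -0.1842] 0.07299337275262323
65 [390.1 188.5] [ 0.5764 -0.2322] 0.07300814715583716
68 [403.3 190.1] [ 0.5708 -0.2786] 0.07304631557081084
65 [346.3 214.5] [ 0.4847 -0.077 ] 0.07422516268337506
65 [359.7 215.9] [ 0.4798 -0.1238] 0.07339696344749413
57 [372.9 217.3] [ 0.475  -0.1697] 0.07365371771658456
66 [400.9 220.9] [ 0.4622 -0.2673] 0.07337229046222145
high>.153
174 [335.3 169.4] [ 0.6272 -0.0352] 0.16186324217978487 0.19910044413638284
160 [332.4 193. ] [ 0.5483 -0.0251] 0.16045293605327482 0.16804156079384522
15 [424.3 203.9] [ 0.5122 -0.3275] 0.15933620694323633 0.16261359554897623
29 [397.3 214.4] [ 0.4774 -0.2374] 0.1869991188746329 0.1966457553100112
>.175
40 [337.2 168. ] [ 0.6259 -0.0397] 0.19119473334624054
24 [397.8 214.2] [ 0.4755 -0.2328] 0.1881197038542317
bar
225 [ 0.5005 -0.3007] [-0.33326218  0.40028958]
423 [ 0.433 -0.124] [-0.37951651  0.38595391]
pegs [[ 0.54665101 -0.03254676  0.161     ]] [[ 0.50950211 -0.32713182  0.16      ]]
rail tops
108 [0.5662 0.2794]
55 [0.5684 0.3293]
74 [0.5638 0.2329]
80 [0.5624 0.1839]
90 [0.5578 0.1369]
121 [0.4578 0.2863]
55 [0.4587 0.3344]
77 [0.4544 0.2381]
77 [0.4519 0.1892]
84 [0.4506 0.1402]
```

```bash
cat >> h.py <<'E'
from scipy.spatial.transform import Rotation as Ro
def go(*ts):
    s=readout.read_state(); R=np.array(s['tcp_rot']); p=np.array(s['position'])
    print('t',round(s['time_s'],2),'p',np.round(p,4),'phi',round(np.degrees(np.arctan2(R[1,0],R[0,0])),2),'open',round(s['opening'],3),'gf',round(float(np.max(s['grasp_force'])),1),'F',np.round(s['force'],1))
    for x,y,z,f in ts:
        c,q=np.cos(np.radians(f)),np.sin(np.radians(f)); G=np.array([[c,q,0],[q,-c,0],[0,0,-1.]])
        print(np.round(np.r_[R.T@(np.array([x,y,z])-p)/.25, Ro.from_matrix(R.T@G).as_rotvec()/(np.pi/2)],3).tolist())
E
python3 - <<'E'
from h import *
hx,hy=.5096,-.3275
def hd(q,z=.162):
    x,y=-.1*np.sin(q),.1*np.cos(q); return (hx+x*.9924+y*.1227, hy-x*.1227+y*.9924, z,-42)
go((.4755,-.2328,.27,-42),(.4755,-.2328,.162,-42))
print([np.round(hd(q)[:2],4).tolist() for q in (.466,.7,.95,1.2,1.5)])
E
```

```text
t 0.1 p [ 0.2345 -0.5786  0.2217] phi 22.05 open 1.002 gf 0.0 F [ 0.3 -0.2 -0.5]
[1.413, -0.921, -0.191, -0.001, 0.001, 0.712]
[1.413, -0.92, 0.241, -0.001, 0.001, 0.712]
[[0.476, -0.2333], [0.4551, -0.2437], [0.436, -0.2598], [0.4216, -0.2801], [0.4115, -0.3082]]
```

>>> send_rows:
  moves:
    - [0.1,-0.06,-0.19,0,0,0.1]
    - [0.7,-0.46,-0.19,0,0,0.712]
    - [0.7,-0.46,-0.19,0,0,0.712]
    - [0.7,-0.46,-0.19,0,0,0.712]
    - [0.7,-0.46,-0.19,0,0,0.712]
    - [0.7,-0.46,-0.19,0,0,0.712]
    - [0.7,-0.46,-0.19,0,0,0.712]
    - [0.7,-0.46,-0.19,0,0,0.712]
    - [0.7,-0.46,-0.19,0,0,0.712]
    - [0.7,-0.46,-0.19,0,0,0.712]
  grip: 0.5

```text
time_s: 1.1
position: [0.3535, -0.4068, 0.2698]
tcp_rot: [[0.744, -0.668, -0.0], [-0.668, -0.744, 0.001], [-0.001, -0.0, -1.0]]
force: [0.0, 0.4, -1.2]
opening: 0.5
grasp_force: 0.0
```

```bash
python3 - <<'E'
from h import *
go((.4757,-.233,.27,-42),(.4757,-.233,.162,-42))
E
```

```text
t 1.1 p [ 0.3535 -0.4068  0.2698] phi -41.94 open 0.5 gf 0.0 F [ 0.   0.4 -1.2]
[-0.101, -0.844, -0.001, -0.0, 0.0, 0.001]
[-0.101, -0.844, 0.431, -0.0, 0.0, 0.001]
```

>>> send_rows:
  moves:
    - [-0.1,-0.844,0,0,0,0]
    - [-0.1,-0.844,0,0,0,0]
    - [-0.1,-0.844,0,0,0,0]
    - [-0.1,-0.844,0,0,0,0]
    - [-0.1,-0.844,0,0,0,0]
    - [-0.1,-0.844,0,0,0,0]
    - [-0.1,-0.844,0.15,0,0,0]
    - [-0.1,-0.844,0.25,0,0,0]
    - [-0.1,-0.844,0.35,0,0,0]
    - [-0.1,-0.844,0.432,0,0,0]
    - [-0.1,-0.844,0.432,0,0,0]

```text
time_s: 2.2
position: [0.4737, -0.2341, 0.1594]
tcp_rot: [[0.742, -0.671, -0.006], [-0.671, -0.742, 0.004], [-0.007, 0.001, -1.0]]
force: [0.2, 0.6, -0.0]
opening: 0.499
grasp_force: 0.0
```

>>> send_rows:
  moves:
    - [0,0,0,0,0,0]
    - [0,0,0,0,0,0]
    - [0,0,0,0,0,0]
    - [0,0,0,0,0,0]
    - [0,0,0,0,0,0]
  grip: 0.1

```text
time_s: 2.7
position: [0.4769, -0.2342, 0.163]
tcp_rot: [[0.743, -0.669, 0.002], [-0.669, -0.743, -0.002], [0.003, 0.0, -1.0]]
force: [-1.2, -1.3, 2.7]
opening: 0.17
grasp_force: 30.0
```

>>> send_rows:
  moves:
    - [-0.017,0.043,0,0,0,0]
    - [-0.034,0.087,0,0,0,0]
    - [-0.043,0.136,0,0,0,0]
    - [-0.048,0.186,0,0,0,0]
    - [-0.044,0.235,0,0,0,0]
    - [-0.036,0.285,0,0,0,0]
    - [-0.017,0.34,0,0,0,0]
    - [0.009,0.395,0,0,0,0]
    - [0.009,0.395,0,0,0,0]

```text
time_s: 3.6
position: [0.4072, -0.3074, 0.1628]
tcp_rot: [[0.744, -0.668, -0.009], [-0.668, -0.744, 0.004], [-0.01, 0.004, -1.0]]
force: [-11.0, 2.1, 12.8]
opening: 0.147
grasp_force: 30.2
```

>>> send_rows:
  moves:
    - [0,0,0,0,0,0]
    - [0,0,0,0,0,0]
    - [0,0,0,0,0,0]
    - [0,0,-0.1,0,0,0]
    - [0,0,-0.25,0,0,0]
    - [0,0,-0.4,0,0,0]
    - [0,0,-0.55,0,0,0]
    - [0,0.2,-0.56,0,0,0]
    - [0,0.4,-0.56,0,0,0]
  grip: 0.5

```text
time_s: 4.5
position: [0.3463, -0.3835, 0.3043]
tcp_rot: [[0.746, -0.666, 0.003], [-0.666, -0.746, -0.005], [0.006, 0.001, -1.0]]
force: [0.2, -0.2, 0.1]
opening: 0.5
grasp_force: 0.0
```

```bash
cat >> meas.py <<'E'
def carr(P):
    Z=P[...,2]; reg=np.zeros(Z.shape,bool); reg[150:290,320:450]=1
    for a,c,mk in comps(reg&(Z>.172)&(Z<.21),6): print('high',a,np.round(onz('top',c,.19)[0,:2],4),np.round(np.nanmedian(Z[mk]),3))
E
python3 - <<'E'
from meas import *
p,d=snap('top','t1',(215,140,455,290),3.3); P=cloud('top',d); carr(P)
for f in frames(P,p): print(f[0],np.round(f[1],4),np.round(f[2],1),np.round(f[3],1),np.round(f[4],2))
go((.516,.160,.31,-2.7))
E
```

```text
high 42 [ 0.6254 -0.0394] 0.19
high 25 [ 0.4125 -0.3094] 0.188
28 0.1018 [811.5  95.3] [70.7  7.6] 88.93
182 0.1366 [517.6 159.9] [ 12.3 178.4] -2.54
193 0.1361 [507.3 303.9] [ 12.8 177.6] -2.81
191 0.1367 [504.2 208.3] [ 12.7 178. ] -2.7
27 0.1223 [333.  399.2] [26.6 11.4] 58.73
41 0.123 [305.9 158.3] [55.5  9.7] -85.0
t 4.55 p [ 0.3405 -0.3902  0.3034] phi -42.16 open 0.499 gf 0.0 F [-2.5 -3.  -0.5]
[-0.957, -2.102, -0.048, 0.006, -0.001, -0.438]
```

View pics/t1.png

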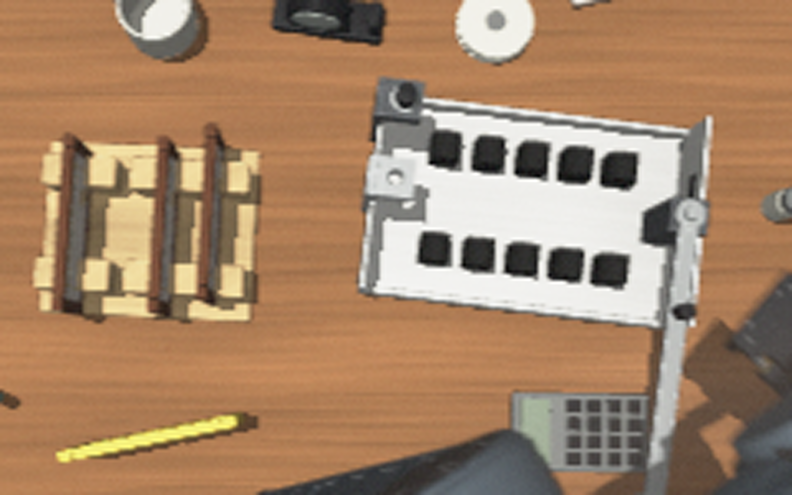

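>>> send_rows:
  moves:
    - [-0.45,-1,-0.05,0,0,-0.438]
    - [-0.45,-1,-0.05,0,0,-0.438]
    - [-0.45,-1,-0.05,0,0,-0.438]
    - [-0.45,-1,-0.05,0,0,-0.438]
    - [-0.45,-1,-0.05,0,0,-0.438]
    - [-0.45,-1,-0.05,0,0,-0.438]
    - [-0.45,-1,-0.05,0,0,-0.438]
  grip: 0.4

```text
time_s: 5.25
position: [0.4294, -0.1183, 0.3147]
tcp_rot: [[0.999, -0.04, 0.001], [-0.04, -0.999, 0.001], [0.001, -0.001, -1.0]]
force: [0.7, -0.2, 0.8]
opening: 0.399
grasp_force: 0.0
```

```bash
python3 - <<'E'
from meas import *
go((.5165,.160,.30,-2.7),(.5165,.160,.105,-2.7))
p,d=viewer.capture('top'); P=cloud('top',d); Z=P[...,2]; g=p.max(2)
reg=np.zeros(Z.shape,bool); reg[150:250,320:450]=1
C=[]
for a,c,mk in comps(reg&(Z>.066)&(Z<.084)&(g<90),40): C.append(onz('top',c,.076)[0,:2])
C=np.array(C); print(len(C),C.round(4).tolist(),C.mean(0))
E
```

```text
t 5.25 p [ 0.4294 -0.1183  0.3147] phi -2.3 open 0.399 gf 0.0 F [ 0.7 -0.2  0.8]
[0.303, -1.126, 0.06, -0.001, -0.0, 0.004]
[0.303, -1.126, 0.84, -0.001, -0.0, 0.004]
5 [[0.5938, -0.0898], [0.588, -0.1374], [0.5827, -0.1851], [0.5773, -0.2319], [0.5707, -0.2793]] [ 0.58248999 -0.1847042 ]
```

>>> send_rows:
  moves:
    - [0.3,-1,0,0,0,0.004]
    - [0.3,-1,0,0,0,0.004]
    - [0.3,-1,0,0,0,0.004]
    - [0.3,-1,0,0,0,0.004]
    - [0.3,-1,0,0,0,0.004]
    - [0.3,-1,0,0,0,0.004]
    - [0.3,-1,0,0,0,0.004]
    - [0.3,-1,0,0,0,0.004]

```text
time_s: 6.1
position: [0.515, 0.1231, 0.3141]
tcp_rot: [[0.999, -0.053, -0.001], [-0.053, -0.999, -0.001], [-0.001, 0.001, -1.0]]
force: [-0.1, -0.1, -0.4]
opening: 0.398
grasp_force: 0.0
```

```bash
python3 - <<'E'
from meas import *
go((.5165,.160,.30,-2.7),(.5165,.160,.105,-2.7))
E
```

```text
t 6.1 p [0.515  0.1231 0.3141] phi -3.04 open 0.398 gf 0.0 F [-0.1 -0.1 -0.4]
[-0.002, -0.148, 0.056, 0.001, 0.001, -0.004]
[-0.001, -0.149, 0.836, 0.001, 0.001, -0.004]
```

>>> send_rows:
  moves:
    - [0,-0.149,0,0,0,-0.004]
    - [0,-0.149,0.1,0,0,-0.004]
    - [0,-0.149,0.25,0,0,-0.004]
    - [0,-0.149,0.4,0,0,-0.004]
    - [0,-0.149,0.5,0,0,-0.004]
    - [0,-0.149,0.5,0,0,-0.004]
    - [0,-0.149,0.5,0,0,-0.004]
    - [0,-0.149,0.5,0,0,-0.004]

```text
time_s: 6.9
position: [0.5186, 0.161, 0.1913]
tcp_rot: [[0.999, -0.047, 0.004], [-0.047, -0.999, 0.0], [0.004, -0.0, -1.0]]
force: [-1.0, 0.1, 0.4]
opening: 0.401
grasp_force: 0.0
```

```bash
python3 - <<'E'
from meas import *
go((.5165,.160,.105,-2.7))
p,d=snap('scene','s1',(300,120,450,240),4)
go((.5165,.160,.105,-2.7))
P=cloud('top',viewer.capture('top')[1])
print(P[np.isfinite(P[...,2])&(P[...,0]>.4)&(P[...,0]<.62)&(P[...,1]>.1)&(P[...,1]<.35)&(P[...,2]>.11)&(P[...,2]<.15)].shape)
E
```

```text
t 6.9 p [0.5186 0.161  0.1913] phi -2.7 open 0.401 gf 0.0 F [-1.   0.1  0.4]
[-0.009, 0.005, 0.345, -0.0, -0.002, 0.0]
t 6.95 p [0.5186 0.1613 0.1915] phi -2.68 open 0.402 gf 0.0 F [-0.6  0.  -0. ]
[-0.01, 0.006, 0.346, -0.0, -0.003, 0.0]
(252, 3)
```

View pics/s1.png

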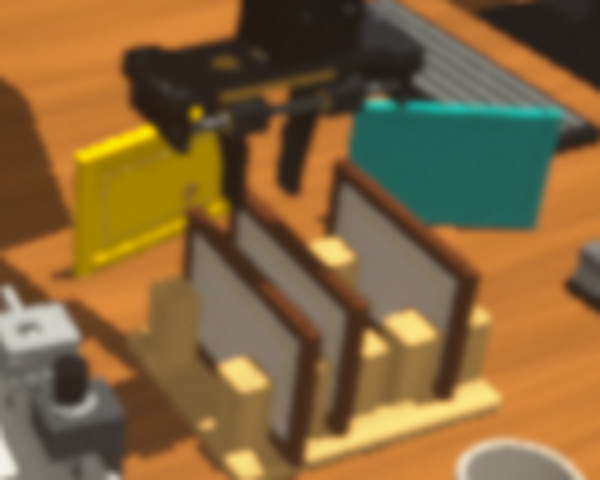

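>>> send_rows:
  moves:
    - [-0.008,0.004,0.1,0,0,0]
    - [-0.008,0.004,0.2,0,0,0]
    - [-0.008,0.004,0.28,0,0,0]
    - [-0.008,0.004,0.345,0,0,0]
    - [-0.008,0.004,0.345,0,0,0]
    - [-0.008,0.004,0.345,0,0,0]

```text
time_s: 7.6
position: [0.5158, 0.1611, 0.1042]
tcp_rot: [[0.999, -0.045, 0.001], [-0.045, -0.999, 0.0], [0.001, -0.0, -1.0]]
force: [1.1, 0.3, -0.1]
opening: 0.402
grasp_force: 0.0
```

>>> send_rows:
  moves:
    - [0,0,0,0,0,0]
    - [0,0,0,0,0,0]
    - [0,0,0,0,0,0]
    - [0,0,0,0,0,0]
    - [0,0,0,0,0,0]
  grip: 0.05

```text
time_s: 8.1
position: [0.5154, 0.1602, 0.1039]
tcp_rot: [[0.999, -0.045, 0.001], [-0.045, -0.999, -0.002], [0.001, 0.002, -1.0]]
force: [-0.5, -3.5, 4.4]
opening: 0.136
grasp_force: 29.9
```

>>> send_rows:
  moves:
    - [0,0,-0.06,0,0,0]
    - [0,0,-0.12,0,0,0]
    - [0,0,-0.2,0,0,0]
    - [0,0,-0.3,0,0,0]
    - [0,0,-0.4,0,0,0]
    - [0,0,-0.5,0,0,0]
    - [0,0,-0.6,0,0,0]
    - [0,0,-0.7,0,0,0]
    - [0,0,-0.8,0,0,0]
    - [0,0,-0.8,0,0,0]
    - [0,0,-0.8,0,0,0]

```text
time_s: 9.2
position: [0.5142, 0.1612, 0.3022]
tcp_rot: [[0.999, -0.046, -0.002], [-0.046, -0.999, 0.0], [-0.002, -0.0, -1.0]]
force: [-0.8, 0.0, -4.3]
opening: 0.136
grasp_force: 29.9
```

```bash
python3 - <<'E'
from meas import *
p,d=viewer.capture('top'); P=cloud('top',d)
for f in frames(P,p): print(f[0],np.round(f[1],4),np.round(f[2],1),np.round(f[3],1),np.round(f[4],2))
go((.5368,-.1075,.31,-7))
E
```

```text
67 0.1371 [471.8 209.8] [12.8 67.3] -3.57
12 0.2832 [460.9 161.1] [ 1.2 38.5] -4.68
28 0.1206 [333.3 399.9] [25.2 11.4] 55.0
t 9.25 p [0.5135 0.161  0.3013] phi -2.61 open 0.138 gf 29.9 F [ 0.3  0.3 -3.8]
[0.142, 1.069, -0.035, 0.0, 0.003, 0.049]
```

>>> send_rows:
  moves:
    - [0.01,0.08,-0.03,0,0,0.01]
    - [0.03,0.22,-0.04,0,0,0.02]
    - [0.05,0.36,-0.04,0,0,0.03]
    - [0.07,0.5,-0.04,0,0,0.04]
    - [0.09,0.64,-0.04,0,0,0.05]
    - [0.11,0.78,-0.04,0,0,0.05]
    - [0.13,0.9,-0.04,0,0,0.05]
    - [0.14,0.97,-0.04,0,0,0.05]
    - [0.14,1,-0.04,0,0,0.05]
    - [0.14,1,-0.04,0,0,0.05]
    - [0.14,1,-0.04,0,0,0.05]

```text
time_s: 10.35
position: [0.5379, -0.0892, 0.3122]
tcp_rot: [[0.992, -0.123, -0.002], [-0.123, -0.992, 0.002], [-0.002, -0.002, -1.0]]
force: [-0.6, 0.7, -2.9]
opening: 0.134
grasp_force: 30.0
```

```bash
python3 - <<'E'
from meas import *
p,d=viewer.capture('top'); P=cloud('top',d)
for f in frames(P,p): print(f[0],np.round(f[1],4),np.round(f[2],1),np.round(f[3],1),np.round(f[4],2))
go((.5368,-.1075,.19,-7))
E
```

```text
32 0.1009 [812.6  59.8] [ 5.4 84.8] -87.81
189 0.1361 [505.9 304. ] [ 12.9 174.7] -2.84
196 0.1362 [504.1 208.5] [ 12.3 178.1] -2.77
29 0.1215 [333.  399.2] [26.6 11.4] 58.54
42 0.1232 [305.9 159.9] [58.8  9.7] -84.17
t 10.4 p [ 0.538  -0.089   0.3125] phi -7.06 open 0.136 gf 30.0 F [-0.   0.2 -3.8]
[0.005, 0.075, 0.49, -0.001, 0.001, -0.001]
```

>>> send_rows:
  moves:
    - [0.005,0.04,0,0,0,0]
    - [0.005,0.075,0,0,0,0]
    - [0.005,0.075,0.1,0,0,0]
    - [0.005,0.075,0.2,0,0,0]
    - [0.005,0.075,0.3,0,0,0]
    - [0.005,0.075,0.4,0,0,0]
    - [0.005,0.075,0.47,0,0,0]
    - [0.005,0.075,0.49,0,0,0]
    - [0.005,0.075,0.49,0,0,0]
    - [0.005,0.075,0.49,0,0,0]

```text
time_s: 11.4
position: [0.5385, -0.1096, 0.1918]
tcp_rot: [[0.992, -0.124, 0.002], [-0.124, -0.992, -0.001], [0.002, 0.001, -1.0]]
force: [0.6, -0.4, -3.8]
opening: 0.135
grasp_force: 30.0
```

```bash
python3 - <<'E'
from meas import *
p,d=snap('scene','s2',(160,160,360,310),4)
go((.5368,-.1075,.102,-7))
E
```

```text
t 11.45 p [ 0.5386 -0.1096  0.1921] phi -7.11 open 0.138 gf 30.0 F [ 0.9 -0.  -4. ]
[-0.009, -0.008, 0.36, 0.001, -0.002, -0.001]
```

View pics/s2.png

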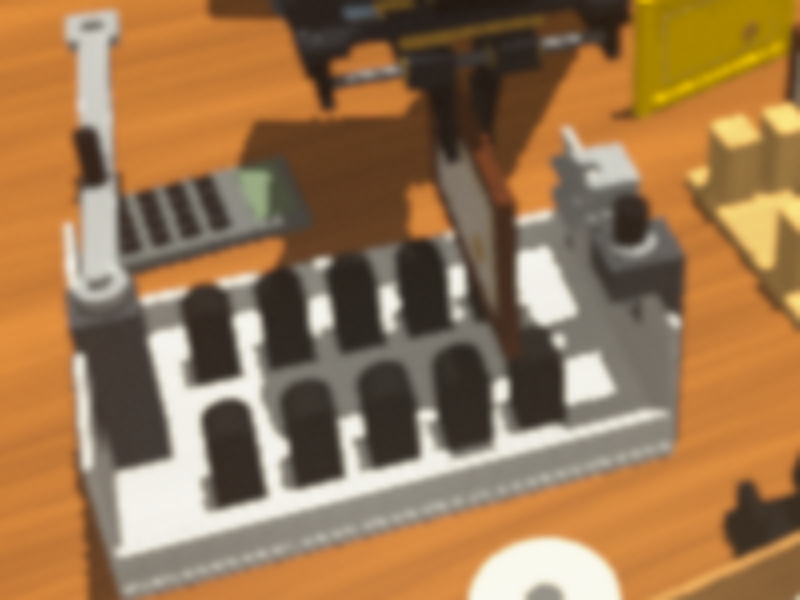

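>>> send_rows:
  moves:
    - [-0.006,-0.008,0.05,0,0,0]
    - [-0.006,-0.008,0.1,0,0,0]
    - [-0.006,-0.008,0.15,0,0,0]
    - [-0.006,-0.008,0.2,0,0,0]
    - [-0.006,-0.008,0.25,0,0,0]
    - [-0.006,-0.008,0.3,0,0,0]
    - [-0.006,-0.008,0.34,0,0,0]
    - [-0.006,-0.008,0.355,0,0,0]
    - [-0.006,-0.008,0.36,0,0,0]
    - [-0.006,-0.008,0.36,0,0,0]

```text
time_s: 12.45
position: [0.5358, -0.1073, 0.102]
tcp_rot: [[0.992, -0.123, -0.001], [-0.123, -0.992, -0.001], [-0.001, 0.001, -1.0]]
force: [-4.7, -1.5, 5.3]
opening: 0.132
grasp_force: 30.0
```

```bash
python3 - <<'E'
from meas import *
go((.5368,-.1075,.102,-7))
E
```

```text
t 12.45 p [ 0.5358 -0.1073  0.102 ] phi -7.07 open 0.132 gf 30.0 F [-4.7 -1.5  5.3]
[0.004, 0.0, -0.0, 0.001, 0.001, -0.001]
```

>>> send_rows:
  moves:
    - [0,0,0,0,0,0]
    - [0,0,0,0,0,0]
    - [0,0,0,0,0,0]
    - [0,0,-0.1,0,0,0]
    - [0,0,-0.25,0,0,0]
    - [0,0,-0.4,0,0,0]
    - [0,0,-0.55,0,0,0]
    - [0,-0.15,-0.6,0,0,0]
    - [0,-0.35,-0.6,0,0,0]
    - [0,-0.55,-0.6,0,0,0]
    - [0,-0.75,-0.6,0,0,-0.049]
    - [0,-0.75,-0.6,0,0,-0.049]
  grip: 0.4

```text
time_s: 13.65
position: [0.5594, 0.0853, 0.2509]
tcp_rot: [[0.999, -0.039, 0.001], [-0.039, -0.999, 0.003], [0.001, -0.003, -1.0]]
force: [-0.7, -1.6, 0.1]
opening: 0.4
grasp_force: 0.0
```

```bash
cat >> meas.py <<'E'
def cert(P):
    Z=P[...,2]; reg=np.zeros(Z.shape,bool); reg[160:260,335:420]=1
    for a,c,mk in comps(reg&(Z>.1)&(Z<.2),25):
        uv=np.argwhere(mk&(Z>np.nanpercentile(Z[mk],90)-.008))[:,::-1]; w=onz('top',uv,.132)[:,:2]
        e=cv2.minAreaRect((w*1000).astype(np.float32)); print('incarrier',a,np.round(np.nanpercentile(Z[mk],90),4),np.round(e[0],1),np.round(e[1],1))
E
python3 - <<'E'
from meas import *
p,d=viewer.capture('top'); P=cloud('top',d); cert(P)
for f in frames(P,p): print(f[0],np.round(f[1],4),np.round(f[2],1),np.round(f[3],1),np.round(f[4],2))
go((.504,.2083,.25,-2.7),(.504,.2083,.19,-2.7))
E
```

```text
incarrier 105 0.1922 [638.  -44.2] [17.  20.8]
incarrier 207 0.1348 [ 537.9 -105.8] [ 12.2 175.2]
incarrier 66 0.163 [549.1 -43.5] [16.9 40.7]
incarrier 231 0.1528 [ 425.2 -306.4] [ 16.6 187.1]
37 0.1024 [811.2  88.2] [84.7  8.5] -89.5
192 0.1366 [505.8 304. ] [ 12.9 174.5] -2.8
39 0.1358 [453.5 212.9] [76.4  9.9] 2.0
28 0.1225 [333.  399.2] [26.6 11.4] 57.91
t 13.7 p [0.5593 0.0824 0.2507] phi -2.39 open 0.402 gf 0.0 F [ 0.7 -0.   0. ]
[-0.242, -0.494, 0.003, -0.0, -0.0, 0.003]
[-0.242, -0.494, 0.243, -0.0, -0.0, 0.003]
```

>>> send_rows:
  moves:
    - [-0.1,-0.2,0,0,0,0]
    - [-0.2,-0.4,0,0,0,0]
    - [-0.242,-0.494,0,0,0,0.003]
    - [-0.242,-0.494,0.1,0,0,0.003]
    - [-0.242,-0.494,0.2,0,0,0.003]
    - [-0.242,-0.494,0.24,0,0,0.003]
    - [-0.242,-0.494,0.24,0,0,0.003]
    - [-0.242,-0.494,0.24,0,0,0.003]

```text
time_s: 14.5
position: [0.5058, 0.2046, 0.1913]
tcp_rot: [[0.999, -0.053, 0.001], [-0.053, -0.999, 0.0], [0.001, -0.0, -1.0]]
force: [-0.2, 0.8, 0.3]
opening: 0.402
grasp_force: 0.0
```

```bash
python3 - <<'E'
from meas import *
p,d=snap('scene','s3',(300,120,450,240),4); P=cloud('scene',d)
m=(P[...,2]>.128)&(P[...,2]<.142)&(P[...,0]>.4)&(P[...,0]<.62)
for a,b in((.19,.23),(.28,.33)):
    q=P[m&(P[...,1]>a)&(P[...,1]<b)]; print(len(q),q.mean(0).round(4),q.min(0).round(3),q.max(0).round(3),np.polyfit(q[:,0]-.505,q[:,1],1) if len(q) else 0)
go((.504,.2083,.105,-2.7))
E
```

```text
185 [0.5188 0.2056 0.1327] [0.421 0.197 0.128] [0.601 0.216 0.137] [-0.04331816  0.20623517]
173 [0.5209 0.3016 0.1326] [0.425 0.293 0.128] [0.602 0.314 0.137] [-0.04687987  0.30238735]
t 14.55 p [0.5061 0.2048 0.1917] phi -3.05 open 0.4 gf 0.0 F [-0.6 -1.1  0.5]
[-0.01, -0.013, 0.347, -0.0, -0.001, -0.004]
```

>>> send_rows:
  moves:
    - [-0.008,-0.012,0.1,0,0,-0.003]
    - [-0.008,-0.012,0.2,0,0,-0.003]
    - [-0.008,-0.012,0.28,0,0,-0.003]
    - [-0.008,-0.012,0.347,0,0,-0.003]
    - [-0.008,-0.012,0.347,0,0,-0.003]
    - [-0.008,-0.012,0.347,0,0,-0.003]

```text
time_s: 15.15
position: [0.504, 0.2084, 0.105]
tcp_rot: [[0.999, -0.048, 0.002], [-0.048, -0.999, 0.0], [0.002, -0.0, -1.0]]
force: [0.5, 0.1, 0.1]
opening: 0.401
grasp_force: 0.0
```

>>> send_rows:
  moves:
    - [0,0,0,0,0,0]
    - [0,0,0,0,0,0]
    - [0,0,0,0,0,0]
    - [0,0,0,0,0,0]
    - [0,0,0,0,0,0]
  grip: 0.05

```text
time_s: 15.65
position: [0.5034, 0.208, 0.1047]
tcp_rot: [[0.999, -0.046, 0.001], [-0.046, -0.999, -0.001], [0.001, 0.001, -1.0]]
force: [-0.5, -1.7, 4.0]
opening: 0.134
grasp_force: 29.9
```

>>> send_rows:
  moves:
    - [0,0,-0.06,0,0,0]
    - [0,0,-0.12,0,0,0]
    - [0,0,-0.2,0,0,0]
    - [0,0,-0.3,0,0,0]
    - [0,0,-0.4,0,0,0]
    - [0,0,-0.5,0,0,0]
    - [0,0,-0.6,0,0,0]
    - [0,0,-0.7,0,0,0]
    - [0,0,-0.8,0,0,0]
    - [0,0.1,-0.84,0,0,0.02]
    - [0,0.2,-0.84,0,0,0.04]
    - [0,0.2,-0.84,0,0,0.05]

```text
time_s: 16.85
position: [0.4996, 0.1564, 0.3134]
tcp_rot: [[0.992, -0.129, -0.002], [-0.129, -0.992, -0.001], [-0.002, 0.002, -1.0]]
force: [0.1, -0.2, -3.8]
opening: 0.135
grasp_force: 30.0
```

```bash
python3 - <<'E'
from meas import *
go((.5309,-.1552,.31,-7))
E
```

```text
t 16.85 p [0.4996 0.1564 0.3134] phi -7.39 open 0.135 gf 30.0 F [ 0.1 -0.2 -3.8]
[0.284, 1.22, 0.015, 0.001, 0.001, -0.004]
```

>>> send_rows:
  moves:
    - [0.02,0.08,0,0,0,0]
    - [0.05,0.2,0,0,0,0]
    - [0.08,0.34,0,0,0,0]
    - [0.11,0.48,0,0,0,0]
    - [0.14,0.62,0,0,0,0]
    - [0.18,0.76,0,0,0,0]
    - [0.21,0.9,0,0,0,0]
    - [0.23,1,0,0,0,-0.004]

```text
time_s: 17.65
position: [0.5261, -0.0982, 0.3128]
tcp_rot: [[0.993, -0.12, -0.002], [-0.12, -0.993, 0.001], [-0.002, -0.001, -1.0]]
force: [0.5, 1.1, -3.3]
opening: 0.138
grasp_force: 30.0
```

>>> send_rows:
  moves:
    - [0.03,0.1,0,0,0,0]
    - [0.05,0.19,0,0,0,0]
    - [0.05,0.22,0,0,0,0]
    - [0.05,0.22,0.1,0,0,0]
    - [0.05,0.22,0.2,0,0,0]
    - [0.05,0.22,0.3,0,0,0]
    - [0.05,0.22,0.4,0,0,0]
    - [0.05,0.22,0.47,0,0,0]
    - [0.05,0.22,0.49,0,0,0]
    - [0.05,0.22,0.49,0,0,0]
    - [0.05,0.22,0.49,0,0,0]

```text
time_s: 18.75
position: [0.5329, -0.1526, 0.1923]
tcp_rot: [[0.993, -0.119, 0.001], [-0.119, -0.993, -0.0], [0.001, 0.0, -1.0]]
force: [-0.1, -0.0, -3.6]
opening: 0.137
grasp_force: 30.0
```

```bash
python3 - <<'E'
from meas import *
go((.5309,-.1552,.102,-7))
E
```

```text
t 18.75 p [ 0.5329 -0.1526  0.1923] phi -6.82 open 0.137 gf 30.0 F [-0.1 -0.  -3.6]
[-0.007, 0.011, 0.361, 0.0, -0.001, 0.002]
```

>>> send_rows:
  moves:
    - [-0.006,0.01,0.05,0,0,0.002]
    - [-0.006,0.01,0.1,0,0,0.002]
    - [-0.006,0.01,0.15,0,0,0.002]
    - [-0.006,0.01,0.2,0,0,0.002]
    - [-0.006,0.01,0.25,0,0,0.002]
    - [-0.006,0.01,0.3,0,0,0.002]
    - [-0.006,0.01,0.34,0,0,0.002]
    - [-0.006,0.01,0.355,0,0,0.002]
    - [-0.006,0.01,0.36,0,0,0.002]
    - [-0.006,0.01,0.36,0,0,0.002]

```text
time_s: 19.75
position: [0.5297, -0.1551, 0.1027]
tcp_rot: [[0.993, -0.122, -0.002], [-0.122, -0.993, -0.0], [-0.002, 0.0, -1.0]]
force: [-4.6, -0.3, 5.3]
opening: 0.132
grasp_force: 30.0
```

>>> send_rows:
  moves:
    - [0,0,0,0,0,0]
    - [0,0,0,0,0,0]
    - [0,0,0,0,0,0]
    - [0,0,-0.1,0,0,0]
    - [0,0,-0.25,0,0,0]
    - [0,0,-0.4,0,0,0]
    - [0,0,-0.55,0,0,0]
    - [0,-0.15,-0.6,0,0,0]
    - [0,-0.35,-0.6,0,0,0]
    - [0,-0.55,-0.6,0,0,0]
    - [0,-0.75,-0.6,0,0,-0.049]
    - [0,-0.75,-0.6,0,0,-0.049]
  grip: 0.4

```text
time_s: 20.95
position: [0.5533, 0.0369, 0.2517]
tcp_rot: [[0.999, -0.038, 0.001], [-0.038, -0.999, 0.003], [0.0, -0.003, -1.0]]
force: [-0.2, -1.8, 0.1]
opening: 0.398
grasp_force: 0.0
```

```bash
python3 - <<'E'
from meas import *
p,d=viewer.capture('top'); P=cloud('top',d); cert(P)
for f in frames(P,p): print(f[0],np.round(f[1],4),np.round(f[2],1),np.round(f[3],1),np.round(f[4],2))
go((.506,.304,.25,-2.8),(.506,.304,.19,-2.8))
E
```

```text
incarrier 208 0.1344 [ 537.9 -105.7] [ 12.2 175.2]
incarrier 215 0.1342 [ 529.6 -152.6] [ 12.9 177.3]
incarrier 232 0.1536 [ 423.5 -306.4] [ 16.6 183.7]
196 0.1364 [507.3 303.8] [ 13.2 177.6] -2.47
27 0.1227 [333.3 399.9] [25.2 11.4] 53.48
t 21.0 p [0.5534 0.0341 0.2516] phi -2.3 open 0.399 gf 0.0 F [ 0.4 -0.4 -0. ]
[-0.233, -1.071, 0.007, -0.0, -0.0, 0.006]
[-0.233, -1.071, 0.247, -0.0, -0.0, 0.006]
```

>>> send_rows:
  moves:
    - [-0.05,-0.2,0,0,0,0]
    - [-0.1,-0.4,0,0,0,0]
    - [-0.15,-0.6,0,0,0,0]
    - [-0.2,-0.8,0,0,0,0]
    - [-0.23,-1,0,0,0,0.004]
    - [-0.23,-1,0,0,0,0.004]
    - [-0.23,-1,0,0,0,0.004]

```text
time_s: 21.7
position: [0.5075, 0.2836, 0.2513]
tcp_rot: [[0.999, -0.05, 0.0], [-0.05, -0.999, -0.001], [0.0, 0.001, -1.0]]
force: [-1.0, -0.6, -0.1]
opening: 0.4
grasp_force: 0.0
```

```bash
python3 - <<'E'
from meas import *
go((.507,.304,.19,-2.8),(.507,.304,.105,-2.8))
p,d=viewer.capture('scene'); P=cloud('scene',d)
m=(P[...,2]>.128)&(P[...,2]<.142)&(P[...,0]>.4)&(P[...,0]<.62)&(P[...,1]>.25)&(P[...,1]<.36)
q=P[m]; print(len(q),q.mean(0).round(4),np.polyfit(q[:,0]-.505,q[:,1],1))
E
```

```text
t 21.7 p [0.5075 0.2836 0.2513] phi -2.89 open 0.4 gf 0.0 F [-1.  -0.6 -0.1]
[-0.006, -0.082, 0.245, 0.0, -0.0, -0.001]
[-0.006, -0.082, 0.585, 0.0, -0.0, -0.001]
174 [0.5193 0.3017 0.1327] [-0.04668672  0.30238125]
```

Rack unmoved (same as before). Descend and grasp.

>>> send_rows:
  moves:
    - [-0.006,-0.082,0,0,0,0]
    - [-0.006,-0.082,0.1,0,0,0]
    - [-0.006,-0.082,0.2,0,0,0]
    - [-0.006,-0.082,0.3,0,0,0]
    - [-0.006,-0.082,0.3,0,0,0]
    - [-0.006,-0.082,0.3,0,0,0]

```text
time_s: 22.35
position: [0.5077, 0.302, 0.1766]
tcp_rot: [[0.999, -0.055, -0.001], [-0.055, -0.999, -0.001], [-0.001, 0.001, -1.0]]
force: [0.3, -0.4, -0.3]
opening: 0.402
grasp_force: 0.0
```

```bash
python3 - <<'E'
from meas import *
go((.507,.304,.105,-2.8))
E
```

```text
t 22.35 p [0.5077 0.302  0.1766] phi -3.13 open 0.402 gf 0.0 F [ 0.3 -0.4 -0.3]
[-0.003, -0.008, 0.286, 0.0, 0.0, -0.004]
```

>>> send_rows:
  moves:
    - [-0.003,-0.008,0.08,0,0,-0.004]
    - [-0.003,-0.008,0.16,0,0,-0.004]
    - [-0.003,-0.008,0.24,0,0,-0.004]
    - [-0.003,-0.008,0.286,0,0,-0.004]
    - [-0.003,-0.008,0.286,0,0,-0.004]

```text
time_s: 22.85
position: [0.5074, 0.3054, 0.1066]
tcp_rot: [[0.999, -0.047, 0.002], [-0.047, -0.999, 0.001], [0.002, -0.001, -1.0]]
force: [0.1, -0.1, -0.5]
opening: 0.402
grasp_force: 0.0
```

>>> send_rows:
  moves:
    - [0,0,0,0,0,0]
    - [0,0,0,0,0,0]
    - [0,0,0,0,0,0]
    - [0,0,0,0,0,0]
    - [0,0,0,0,0,0]
  grip: 0.05

```text
time_s: 23.35
position: [0.5065, 0.3007, 0.1062]
tcp_rot: [[0.999, -0.044, -0.001], [-0.044, -0.999, -0.009], [-0.001, 0.01, -1.0]]
force: [1.0, -13.8, 6.9]
opening: 0.138
grasp_force: 30.2
```

>>> send_rows:
  moves:
    - [0,0,-0.06,0,0,0]
    - [0,0,-0.12,0,0,0]
    - [0,0,-0.2,0,0,0]
    - [0,0,-0.3,0,0,0]
    - [0,0,-0.4,0,0,0]
    - [0,0,-0.5,0,0,0]
    - [0,0,-0.6,0,0,0]
    - [0,0,-0.7,0,0,0]
    - [0,0,-0.8,0,0,0]
    - [0,0.1,-0.84,0,0,0.02]
    - [0,0.22,-0.84,0,0,0.04]
    - [0,0.34,-0.84,0,0,0.046]

```text
time_s: 24.55
position: [0.5017, 0.2202, 0.315]
tcp_rot: [[0.993, -0.118, -0.001], [-0.118, -0.993, -0.0], [-0.001, 0.0, -1.0]]
force: [0.6, -0.8, -3.5]
opening: 0.139
grasp_force: 30.0
```

```bash
python3 - <<'E'
from meas import *
go((.5251,-.2028,.31,-7))
E
```

```text
t 24.55 p [0.5017 0.2202 0.315 ] phi -6.75 open 0.139 gf 30.0 F [ 0.6 -0.8 -3.5]
[0.292, 1.669, 0.02, 0.0, 0.001, 0.003]
```

>>> send_rows:
  moves:
    - [0.02,0.1,0,0,0,0]
    - [0.05,0.24,0,0,0,0]
    - [0.08,0.38,0,0,0,0]
    - [0.11,0.52,0,0,0,0]
    - [0.14,0.66,0,0,0,0]
    - [0.15,0.8,0,0,0,0]
    - [0.16,0.95,0,0,0,0.002]

```text
time_s: 25.25
position: [0.5134, -0.0207, 0.3145]
tcp_rot: [[0.993, -0.121, -0.002], [-0.121, -0.993, 0.001], [-0.002, -0.001, -1.0]]
force: [0.2, 0.9, -4.3]
opening: 0.137
grasp_force: 30.0
```

>>> send_rows:
  moves:
    - [0.03,0.15,0,0,0,0]
    - [0.05,0.3,0,0,0,0]
    - [0.08,0.45,0,0,0,0]
    - [0.11,0.58,0,0,0,0]
    - [0.13,0.69,0,0,0,0]
    - [0.13,0.72,0,0,0,0]
    - [0.13,0.72,0,0,0,0]
    - [0.13,0.72,0.1,0,0,0]
    - [0.13,0.72,0.2,0,0,0]
    - [0.13,0.72,0.3,0,0,0]
    - [0.13,0.72,0.35,0,0,0]
    - [0.13,0.72,0.35,0,0,0]

```text
time_s: 26.45
position: [0.5233, -0.2001, 0.2257]
tcp_rot: [[0.993, -0.12, -0.005], [-0.12, -0.993, 0.003], [-0.005, -0.003, -1.0]]
force: [-1.4, -0.3, -2.2]
opening: 0.132
grasp_force: 30.0
```

```bash
python3 - <<'E'
from meas import *
go((.5251,-.2028,.195,-7))
p,d=snap('scene','s4',(160,130,360,280),4)
E
```

```text
t 26.45 p [ 0.5233 -0.2001  0.2257] phi -6.86 open 0.132 gf 30.0 F [-1.4 -0.3 -2.2]
[0.009, 0.01, 0.123, -0.002, 0.003, 0.002]
```

View pics/s4.png

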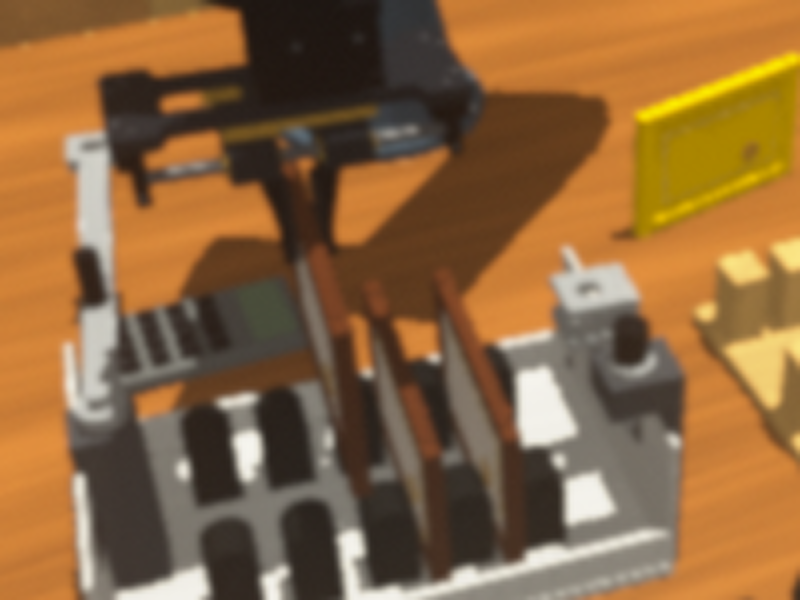

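>>> send_rows:
  moves:
    - [0.009,0.01,0.06,0,0,0.002]
    - [0.009,0.01,0.11,0,0,0.002]
    - [0.009,0.01,0.12,0,0,0.002]
    - [0.009,0.01,0.12,0,0,0.002]
    - [0.009,0.01,0.12,0,0,0.002]

```text
time_s: 27.0
position: [0.527, -0.205, 0.1982]
tcp_rot: [[0.992, -0.124, 0.001], [-0.124, -0.992, -0.001], [0.001, 0.0, -1.0]]
force: [0.2, -0.5, -4.2]
opening: 0.137
grasp_force: 30.0
```

```bash
python3 - <<'E'
from meas import *
go((.5251,-.2028,.104,-7))
E
```

```text
t 27.0 p [ 0.527  -0.205   0.1982] phi -7.11 open 0.137 gf 30.0 F [ 0.2 -0.5 -4.2]
[-0.009, -0.008, 0.377, 0.0, -0.001, -0.001]
```

>>> send_rows:
  moves:
    - [-0.007,-0.006,0.05,0,0,0]
    - [-0.007,-0.006,0.1,0,0,0]
    - [-0.007,-0.006,0.15,0,0,0]
    - [-0.007,-0.006,0.2,0,0,0]
    - [-0.007,-0.006,0.25,0,0,0]
    - [-0.007,-0.006,0.3,0,0,0]
    - [-0.007,-0.006,0.34,0,0,0]
    - [-0.007,-0.006,0.365,0,0,0]
    - [-0.007,-0.006,0.378,0,0,0]
    - [-0.007,-0.006,0.378,0,0,0]

```text
time_s: 28.0
position: [0.5253, -0.2037, 0.1081]
tcp_rot: [[0.992, -0.123, 0.001], [-0.123, -0.992, -0.002], [0.002, 0.002, -1.0]]
force: [-9.4, 3.2, 32.3]
opening: 0.139
grasp_force: 30.0
```

>>> send_rows:
  moves:
    - [0,0,0,0,0,0]
    - [0,0,0,0,0,0]
    - [0,0,0,0,0,0]
    - [0,0,-0.1,0,0,0]
    - [0,0,-0.25,0,0,0]
    - [0,0,-0.4,0,0,0]
    - [0,0,-0.55,0,0,0]
    - [-0.2,-0.15,-0.6,0,0,0.1]
    - [-0.36,-0.2,-0.6,0,0,0.2]
    - [-0.36,-0.2,-0.6,0,0,0.3]
    - [-0.36,-0.2,-0.6,0,0,0.39]
    - [-0.36,-0.2,-0.6,0,0,0.39]
  grip: 0.4

```text
time_s: 29.2
position: [0.4419, -0.1423, 0.2528]
tcp_rot: [[0.74, -0.672, -0.0], [-0.672, -0.74, 0.0], [-0.0, -0.0, -1.0]]
force: [0.4, 0.0, -0.4]
opening: 0.401
grasp_force: 0.0
```

```bash
python3 - <<'E'
from meas import *
p,d=snap('scene','s5',(160,130,360,280),4); P=cloud('scene',d)
p,d=viewer.capture('top'); P=cloud('top',d); cert(P); carr(P)
Z=P[...,2]; reg=np.zeros(Z.shape,bool); reg[140:270,200:310]=1
for a,c,mk in comps(reg&(Z>.066)&(Z<.084),30): print('rail',a,np.round(onz('top',c,.076)[0,:2],4))
go((.4125,-.3094,.26,-42),(.4125,-.3094,.162,-42))
E
```

```text
incarrier 105 0.1923 [638.  -44.2] [17.  20.8]
incarrier 124 0.1613 [ 598.4 -213.3] [13.  73.6]
incarrier 88 0.1339 [ 585.  -111.3] [12.2 80.3]
incarrier 100 0.134 [ 574.8 -157.9] [12.7 87.1]
incarrier 67 0.1633 [550.8 -43.6] [16.9 37.5]
incarrier 53 0.1388 [ 513.4 -314.3] [ 6.8 30.7]
incarrier 28 0.1351 [459.7 -96.3] [10.  16.7]
incarrier 150 0.1528 [ 386.5 -305.2] [ 16.6 109.7]
high 40 [ 0.6259 -0.0397] 0.191
high 25 [ 0.4127 -0.3096] 0.189
rail 85 [0.5912 0.3148]
rail 90 [0.589  0.2698]
rail 94 [0.5857 0.2222]
rail 94 [0.5837 0.1745]
rail 83 [0.5799 0.1281]
rail 89 [0.4819 0.3226]
rail 96 [0.4792 0.276 ]
rail 95 [0.4766 0.2284]
rail 95 [0.4738 0.1815]
rail 86 [0.4706 0.1353]
t 29.3 p [ 0.4424 -0.1427  0.2527] phi -42.06 open 0.403 gf 0.0 F [-0.9 -0.9 -0.5]
[0.358, 0.575, -0.029, -0.0, 0.0, -0.001]
[0.358, 0.575, 0.363, -0.0, 0.0, -0.001]
```

View pics/s5.png

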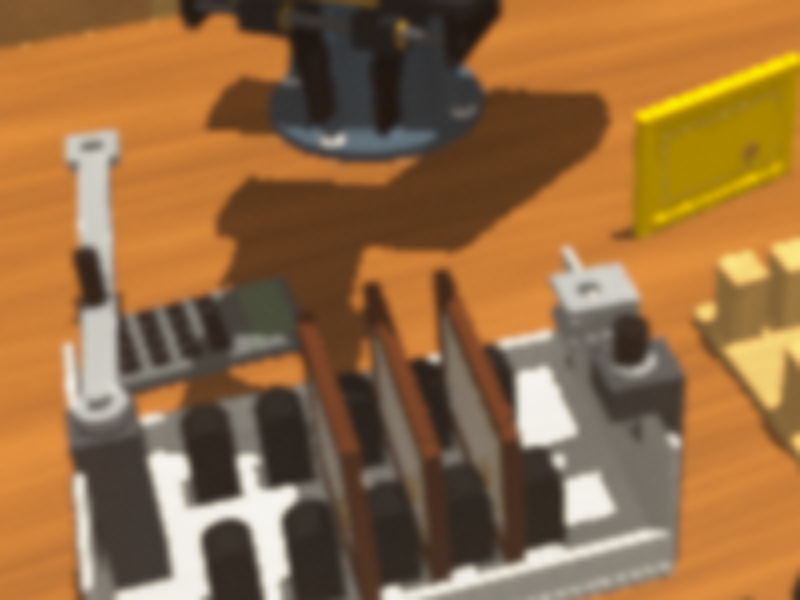

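```bash
python3 - <<'E'
from meas import *
p,d=viewer.capture('scene'); P=cloud('scene',d).reshape(-1,3); P=P[np.isfinite(P).all(1)]
c=np.array([.528,-.179]); A=np.array([[.9924,-.1227],[.1227,.9924]])
q=(P[:,:2]-c)@A.T; z=P[:,2]
for lo,hi in((-.036,-.008),(.010,.04),(.058,.09)):
    m=(q[:,1]>lo)&(q[:,1]<hi)&(z>.1)&(abs(q[:,0])<.16)
    print(lo,m.sum(),'x',np.percentile(q[m,0],[0,1,99,100]).round(4))
    for a in np.arange(-.1,.14,.02):
        k=m&(q[:,0]>a)&(q[:,0]<a+.02)
        if k.sum()>2:
            t=k&(z>np.percentile(z[k],85)-.004); print('  ',round(a,2),k.sum(),'ztop',np.percentile(z[k],95).round(4),'y',q[t,1].mean().round(4))
E
```

```text
-0.036 1436 x [-0.1593 -0.1529  0.1183  0.1213]
   -0.1 352 ztop 0.5947 y -0.0208
   -0.08 515 ztop 0.582 y -0.0205
   -0.06 24 ztop 0.1334 y -0.0231
   -0.04 20 ztop 0.1381 y -0.0228
   -0.02 26 ztop 0.1412 y -0.0232
   0.0 26 ztop 0.1458 y -0.0231
   0.02 27 ztop 0.1502 y -0.0231
   0.04 33 ztop 0.1535 y -0.023
   0.06 33 ztop 0.1571 y -0.0229
   0.08 34 ztop 0.161 y -0.0232
   0.1 143 ztop 0.162 y -0.0228
   0.12 3 ztop 0.1107 y -0.0241
0.01 2420 x [-0.16   -0.1077  0.0934  0.0958]
   -0.1 58 ztop 0.5952 y 0.0215
   -0.08 511 ztop 0.592 y 0.0253
   -0.06 1459 ztop 0.5764 y 0.0265
   -0.04 88 ztop 0.4208 y 0.036
   -0.02 32 ztop 0.1322 y 0.0249
   0.0 31 ztop 0.1317 y 0.0252
   0.02 35 ztop 0.1321 y 0.0243
   0.04 34 ztop 0.1327 y 0.0249
   0.06 37 ztop 0.1327 y 0.0251
   0.08 73 ztop 0.1314 y 0.0253
0.058 1512 x [-0.1017 -0.0914  0.0955  0.097 ]
   -0.1 95 ztop 0.6113 y 0.078
   -0.08 348 ztop 0.606 y 0.0722
   -0.06 394 ztop 0.5951 y 0.0666
   -0.04 254 ztop 0.5806 y 0.0623
   -0.02 183 ztop 0.3649 y 0.0764
   0.0 39 ztop 0.1326 y 0.0723
   0.02 39 ztop 0.1325 y 0.0726
   0.04 41 ztop 0.1327 y 0.0725
   0.06 40 ztop 0.1325 y 0.0728
   0.08 77 ztop 0.1323 y 0.0728
```

```bash
cat >> h.py <<'E'
def goc(*ts):
    "targets in carrier frame x,y,z, tilt about tool y in deg"
    s=readout.read_state(); R=np.array(s['tcp_rot']); p=np.array(s['position'])
    A=Ro.from_euler('z',-7.05,degrees=True).as_matrix(); c=np.array([.528,-.179,0])
    G=A@np.diag([1,-1,-1.])
    print('t',round(s['time_s'],2),'carr',np.round((p-c)@A,4),'rv',np.round(Ro.from_matrix(G.T@R).as_rotvec(degrees=True),2),'open',round(s['opening'],3),'gf',round(float(np.max(s['grasp_force'])),1),'F',np.round(s['force'],1))
    for x,y,z,th in ts:
        print(np.round(np.r_[R.T@(A@[x,y,z]+c-p)/.25, Ro.from_matrix(R.T@G@Ro.from_euler('y',th,degrees=True).as_matrix()).as_rotvec()/(np.pi/2)],3).tolist())
E
python3 - <<'E'
from h import *
goc((.016,-.0235,.25,0),(.036,-.0235,.1175,11.5))
E
```

```text
t 29.35 carr [-0.0894  0.0255  0.2527] rv [ 1.000e-02 -2.000e-02  3.502e+01] open 0.399 gf 0.0 F [-0.4 -0.6  0.9]
[0.458, -0.081, 0.011, -0.0, 0.0, -0.389]
[0.524, -0.127, 0.541, 0.039, 0.124, -0.388]
```

>>> send_rows:
  moves:
    - [0.2,-0.04,0,0,0,-0.095]
    - [0.4,-0.08,0.01,0,0,-0.19]
    - [0.458,-0.081,0.01,0,0,-0.285]
    - [0.458,-0.081,0.01,0,0,-0.389]
    - [0.458,-0.081,0.01,0,0,-0.389]
    - [0.458,-0.081,0.01,0,0,-0.389]
    - [0.458,-0.081,0.01,0,0,-0.389]

```text
time_s: 30.05
position: [0.5401, -0.2041, 0.2504]
tcp_rot: [[0.992, -0.127, -0.0], [-0.127, -0.992, 0.0], [-0.001, -0.0, -1.0]]
force: [-0.7, 0.4, 0.7]
opening: 0.397
grasp_force: 0.0
```

```bash
python3 - <<'E'
from h import *
goc((.016,-.0235,.215,11.5),(.036,-.0235,.1175,11.5))
E
```

```text
t 30.05 carr [ 0.0151 -0.0234  0.2504] rv [ 0.02 -0.03  0.23] open 0.397 gf 0.0 F [-0.7  0.4  0.7]
[0.004, 0.0, 0.141, 0.0, 0.128, -0.003]
[0.084, 0.0, 0.531, 0.0, 0.128, -0.003]
```

>>> send_rows:
  moves:
    - [0,0,0.05,0,0.06,0]
    - [0.004,0,0.14,0,0.128,-0.003]
    - [0.004,0,0.14,0,0.128,-0.003]
    - [0.024,0,0.24,0,0.128,-0.003]
    - [0.044,0,0.34,0,0.128,-0.003]
    - [0.064,0,0.43,0,0.128,-0.003]
    - [0.084,0,0.531,0,0.128,-0.003]
    - [0.084,0,0.531,0,0.128,-0.003]
    - [0.084,0,0.531,0,0.128,-0.003]

```text
time_s: 30.95
position: [0.5623, -0.2073, 0.1185]
tcp_rot: [[0.973, -0.121, 0.198], [-0.118, -0.993, -0.025], [0.2, 0.001, -0.98]]
force: [0.7, -0.1, -0.4]
opening: 0.397
grasp_force: 0.0
```

>>> send_rows:
  moves:
    - [0,0,0,0,0,0]
    - [0,0,0,0,0,0]
    - [0,0,0,0,0,0]
    - [0,0,0,0,0,0]
    - [0,0,0,0,0,0]
  grip: 0.05

```text
time_s: 31.45
position: [0.5615, -0.2074, 0.1186]
tcp_rot: [[0.972, -0.121, 0.199], [-0.118, -0.993, -0.026], [0.201, 0.001, -0.98]]
force: [-0.3, 0.2, 4.6]
opening: 0.137
grasp_force: 30.0
```

```bash
python3 - <<'E'
from h import *
goc((.02,-.0235,.20,11.5),(.0,-.0235,.22,0))
E
```

```text
t 31.45 carr [ 0.0367 -0.024   0.1186] rv [-0.06 11.59 -0.12] open 0.137 gf 30.0 F [-0.3  0.2  4.6]
[-0.0, -0.002, -0.332, 0.001, -0.001, 0.001]
[-0.062, -0.002, -0.427, 0.001, -0.129, 0.001]
```

>>> send_rows:
  moves:
    - [0,0,-0.06,0,0,0]
    - [0,0,-0.14,0,0,0]
    - [0,0,-0.23,0,0,0]
    - [0,0,-0.33,0,0,0]
    - [-0.03,-0.002,-0.38,0,-0.05,0]
    - [-0.06,-0.002,-0.427,0,-0.1,0]
    - [-0.06,-0.002,-0.427,0,-0.129,0]
    - [-0.06,-0.002,-0.427,0,-0.129,0]
    - [-0.06,-0.002,-0.427,0,-0.129,0]

```text
time_s: 32.35
position: [0.5248, -0.2015, 0.219]
tcp_rot: [[0.993, -0.121, -0.002], [-0.121, -0.993, 0.001], [-0.002, -0.001, -1.0]]
force: [-0.1, -0.4, -3.2]
opening: 0.136
grasp_force: 30.0
```

```bash
python3 - <<'E'
from meas import *
goc((0,-.0235,.19,0))
p,d=viewer.capture('scene'); P=cloud('scene',d).reshape(-1,3); P=P[np.isfinite(P).all(1)]
A=Ro.from_euler('z',-7.05,degrees=True).as_matrix(); q=(P-[.528,-.179,0])@A; z=q[:,2]
m=(abs(q[:,1]+.0235)<.014)&(z>.09)&(z<.27)&(abs(q[:,0])<.13)
print('xmax per z',[(round(a,2),q[m&(z>a)&(z<a+.02),0].max().round(4)) for a in np.arange(.14,.26,.02) if (m&(z>a)&(z<a+.02)).any()])
for a in np.arange(-.08,.12,.02):
    k=m&(q[:,0]>a)&(q[:,0]<a+.02)
    if k.sum()>2: print(round(a,2),k.sum(),np.percentile(z[k],[3,97]).round(4),q[k,1].mean().round(4))
E
```

```text
t 32.35 carr [-0.0004 -0.0227  0.219 ] rv [ 0.03 -0.14 -0.12] open 0.136 gf 30.0 F [-0.1 -0.4 -3.2]
[0.002, 0.003, 0.116, -0.0, 0.002, 0.001]
xmax per z [(np.float64(0.14), np.float64(0.0793)), (np.float64(0.16), np.float64(0.0798)), (np.float64(0.18), np.float64(0.0804)), (np.float64(0.2), np.float64(0.0794)), (np.float64(0.22), np.float64(0.08)), (np.float64(0.24), np.float64(0.0801))]
-0.08 22 [0.1347 0.2514] -0.0227
-0.06 17 [0.139  0.2503] -0.0237
-0.04 37 [0.1393 0.2505] -0.0232
-0.02 53 [0.1393 0.2672] -0.0224
0.0 185 [0.1421 0.268 ] -0.0247
0.02 60 [0.1346 0.2495] -0.0243
0.04 49 [0.1398 0.2495] -0.0233
0.06 266 [0.1334 0.2484] -0.0218
0.08 3 [0.1836 0.2398] -0.0233
```

>>> send_rows:
  moves:
    - [0.03,0.003,0,0,0,0.001]
    - [0.046,0.003,0.05,0,0,0.001]
    - [0.046,0.003,0.11,0,0,0.001]
    - [0.046,0.003,0.116,0,0,0.001]
    - [0.046,0.003,0.116,0,0,0.001]
    - [0.046,0.003,0.116,0,0,0.001]

```text
time_s: 33.0
position: [0.5372, -0.2044, 0.1905]
tcp_rot: [[0.992, -0.122, -0.001], [-0.122, -0.992, -0.001], [-0.001, 0.001, -1.0]]
force: [-0.1, -0.0, -3.8]
opening: 0.133
grasp_force: 30.0
```

```bash
python3 - <<'E'
from meas import *
goc((.011,-.0235,.102,0))
E
```

```text
t 33.0 carr [ 0.0122 -0.0241  0.1905] rv [-0.04 -0.06 -0.02] open 0.133 gf 30.0 F [-0.1 -0.  -3.8]
[-0.005, -0.003, 0.354, 0.0, 0.001, 0.0]
```

>>> send_rows:
  moves:
    - [-0.005,-0.002,0.05,0,0,0]
    - [-0.005,-0.002,0.1,0,0,0]
    - [-0.005,-0.002,0.15,0,0,0]
    - [-0.005,-0.002,0.2,0,0,0]
    - [-0.005,-0.002,0.25,0,0,0]
    - [-0.005,-0.002,0.3,0,0,0]
    - [-0.005,-0.002,0.34,0,0,0]
    - [-0.005,-0.002,0.354,0,0,0]
    - [-0.005,-0.002,0.354,0,0,0]

```text
time_s: 33.9
position: [0.5347, -0.2038, 0.1016]
tcp_rot: [[0.993, -0.122, -0.003], [-0.122, -0.993, -0.0], [-0.003, 0.001, -1.0]]
force: [-2.3, -2.2, -4.4]
opening: 0.132
grasp_force: 30.0
```

```bash
python3 - <<'E'
from meas import *
goc((.011,-.0235,.102,0))
E
```

```text
t 33.9 carr [ 0.0097 -0.0238  0.1016] rv [-0.04 -0.19 -0.05] open 0.132 gf 30.0 F [-2.3 -2.2 -4.4]
[0.005, -0.001, -0.002, 0.0, 0.002, 0.001]
```

>>> send_rows:
  moves:
    - [0.003,0,0.004,0,0,0]
    - [0.003,0,0.008,0,0,0]
    - [0.003,0,0.008,0,0,0]
    - [0.003,0,0.008,0,0,0]

```text
time_s: 34.3
position: [0.5347, -0.2038, 0.1013]
tcp_rot: [[0.993, -0.121, -0.004], [-0.122, -0.993, -0.001], [-0.004, 0.001, -1.0]]
force: [-7.5, -2.3, 7.4]
opening: 0.133
grasp_force: 30.0
```

>>> send_rows:
  moves:
    - [0,0,0,0,0,0]
    - [0,0,0,0,0,0]
    - [0,0,0,0,0,0]
    - [0,0,-0.1,0,0,0]
    - [0,0,-0.25,0,0,0]
    - [0,0,-0.4,0,0,0]
    - [0,0,-0.55,0,0,0]
    - [-0.2,-0.15,-0.6,0,0,0.1]
    - [-0.4,-0.15,-0.6,0,0,0.2]
    - [-0.42,0,-0.6,0,0,0.3]
    - [-0.42,0.15,-0.6,0,0,0.39]
    - [-0.42,0.15,-0.6,0,0,0.39]
  grip: 0.4

```text
time_s: 35.5
position: [0.4283, -0.2319, 0.2508]
tcp_rot: [[0.738, -0.675, 0.002], [-0.675, -0.738, -0.004], [0.004, 0.002, -1.0]]
force: [-0.1, -0.8, 0.1]
opening: 0.4
grasp_force: 0.0
```

```bash
python3 - <<'E'
from meas import *
p,d=viewer.capture('scene'); P=cloud('scene',d).reshape(-1,3); P=P[np.isfinite(P).all(1)]
A=Ro.from_euler('z',-7.05,degrees=True).as_matrix(); q=(P-[.528,-.179,0])@A; z=q[:,2]
for y in(-.0235,.0245,.0725):
    m=(abs(q[:,1]-y)<.014)&(z>.1)&(z<.2)&(q[:,0]>-.12)&(q[:,0]<.13)
    print(y,np.percentile(q[m,0],[0,100]).round(3),[(np.percentile(z[m&(abs(q[:,0]-a)<.01)],97).round(4)) for a in np.arange(-.08,.1,.02) if (m&(abs(q[:,0]-a)<.01)).sum()>2])
p,d=viewer.capture('top'); P=cloud('top',d); carr(P)
go((.4127,-.3096,.26,-42),(.4127,-.3096,.162,-42))
E
```

```text
-0.0235 [-0.092  0.09 ] [np.float64(0.1321), np.float64(0.1327), np.float64(0.1329), np.float64(0.1333), np.float64(0.1325), np.float64(0.1326), np.float64(0.1333), np.float64(0.1333), np.float64(0.1327)]
0.0245 [-0.086  0.096] [np.float64(0.1312), np.float64(0.1323), np.float64(0.132), np.float64(0.1329), np.float64(0.1335), np.float64(0.1332), np.float64(0.1328), np.float64(0.1333), np.float64(0.1332)]
0.0725 [-0.085  0.098] [np.float64(0.1323), np.float64(0.1329), np.float64(0.1327), np.float64(0.1327), np.float64(0.1326), np.float64(0.1335), np.float64(0.1321), np.float64(0.1331), np.float64(0.132)]
high 41 [ 0.6258 -0.0394] 0.19
t 35.6 p [ 0.4279 -0.2285  0.2501] phi -42.18 open 0.399 gf 0.0 F [ 1.  -0.4  0.2]
[0.173, 0.281, -0.04, 0.0, 0.0, -0.002]
[0.173, 0.281, 0.352, 0.0, 0.0, -0.002]
```

>>> send_rows:
  moves:
    - [0.1,0.15,-0.02,0,0,0]
    - [0.173,0.281,-0.04,0,0,0]
    - [0.173,0.281,-0.04,0,0,0]
    - [0.173,0.281,0.06,0,0,0]
    - [0.173,0.281,0.1,0,0,0]
    - [0.173,0.281,0.1,0,0,0]
    - [0.173,0.281,0.1,0,0,0]
  grip: 0.6

```text
time_s: 36.3
position: [0.413, -0.3082, 0.2251]
tcp_rot: [[0.743, -0.67, -0.002], [-0.67, -0.743, 0.0], [-0.002, 0.001, -1.0]]
force: [0.3, -0.1, 0.6]
opening: 0.599
grasp_force: 0.0
```

```bash
python3 - <<'E'
from h import *
go((.4127,-.3096,.162,-42))
E
```

```text
t 36.3 p [ 0.413  -0.3082  0.2251] phi -42.04 open 0.599 gf 0.0 F [ 0.3 -0.1  0.6]
[0.003, 0.005, 0.252, 0.001, 0.001, -0.0]
```

>>> send_rows:
  moves:
    - [0.003,0.005,0.1,0,0,0]
    - [0.003,0.005,0.19,0,0,0]
    - [0.003,0.005,0.252,0,0,0]
    - [0.003,0.005,0.252,0,0,0]

```text
time_s: 36.7
position: [0.4118, -0.3095, 0.1611]
tcp_rot: [[0.742, -0.67, -0.004], [-0.67, -0.742, 0.002], [-0.004, 0.001, -1.0]]
force: [-0.0, 0.6, -0.6]
opening: 0.599
grasp_force: 0.0
```

>>> send_rows:
  moves:
    - [0,0,0,0,0,0]
    - [0,0,0,0,0,0]
    - [0,0,0,0,0,0]
    - [0,0,0,0,0,0]
    - [0,0,0,0,0,0]
  grip: 0.1

```text
time_s: 37.2
position: [0.4124, -0.3108, 0.1626]
tcp_rot: [[0.742, -0.671, -0.001], [-0.671, -0.742, -0.001], [-0.0, 0.001, -1.0]]
force: [-0.2, -0.3, 0.4]
opening: 0.231
grasp_force: 0.0
```

```bash
python3 - <<'E'
from h import *
hx,hy=.5096,-.3278
L=[]
for q,f in zip(np.linspace(1.35,.1,9),np.linspace(-45,-72,9)):
    x,y=-.1*np.sin(q),.1*np.cos(q); L.append((hx+x*.9924+y*.1227, hy-x*.1227+y*.9924, .162,f))
go(*L)
E
```

```text
t 37.2 p [ 0.4124 -0.3108  0.1626] phi -42.12 open 0.231 gf 0.0 F [-0.2 -0.3  0.4]
[-0.036, -0.058, 0.002, 0.001, 0.0, 0.032]
[-0.055, -0.117, 0.002, 0.001, 0.0, 0.069]
[-0.065, -0.179, 0.002, 0.001, -0.0, 0.107]
[-0.065, -0.241, 0.002, 0.001, -0.0, 0.144]
[-0.055, -0.303, 0.002, 0.001, -0.0, 0.182]
[-0.036, -0.362, 0.002, 0.001, -0.0, 0.219]
[-0.008, -0.418, 0.002, 0.001, -0.0, 0.257]
[0.029, -0.469, 0.002, 0.001, -0.0, 0.294]
[0.073, -0.513, 0.002, 0.001, -0.0, 0.332]
```

>>> send_rows:
  moves:
    - [0,0,0,0,0,0]
    - [0,0,0,0,0,0]
    - [-0.036,-0.058,0,0,0,0.03]
    - [-0.055,-0.117,0,0,0,0.07]
    - [-0.065,-0.179,0,0,0,0.107]
    - [-0.065,-0.241,0,0,0,0.144]
    - [-0.055,-0.303,0,0,0,0.182]
    - [-0.036,-0.362,0,0,0,0.22]
    - [-0.008,-0.418,0,0,0,0.257]
    - [0.029,-0.469,0,0,0,0.294]
    - [0.073,-0.513,0,0,0,0.332]
    - [0.073,-0.513,0,0,0,0.332]

```text
time_s: 38.4
position: [0.5119, -0.2231, 0.1618]
tcp_rot: [[0.307, -0.952, -0.003], [-0.952, -0.307, 0.008], [-0.009, 0.001, -1.0]]
force: [-0.5, 10.0, 7.6]
opening: 0.173
grasp_force: 30.0
```

```bash
python3 - <<'E'
from h import *
hx,hy=.5096,-.3278
L=[]
for q in (.05,0,-.03):
    x,y=-.1*np.sin(q),.1*np.cos(q); L.append((hx+x*.9924+y*.1227, hy-x*.1227+y*.9924, .162,-72))
go(*L)
E
```

```text
t 38.4 p [ 0.5119 -0.2231  0.1618] phi -72.13 open 0.173 gf 30.0 F [-0.5 10.   7.6]
[0.025, -0.013, -0.001, 0.0, 0.006, -0.001]
[0.033, -0.031, -0.001, 0.0, 0.006, -0.001]
[0.038, -0.042, -0.001, 0.0, 0.006, -0.001]
```

>>> send_rows:
  moves:
    - [0.02,-0.013,0,0,0,0]
    - [0.025,-0.03,0,0,0,0]
    - [0.025,-0.042,0,0,0,0]
    - [0.025,-0.05,0,0,0,0]
    - [0.025,-0.05,0,0,0,0]
    - [0.025,-0.05,0,0,0,0]

```text
time_s: 39.0
position: [0.5242, -0.2247, 0.1619]
tcp_rot: [[0.307, -0.952, -0.005], [-0.952, -0.307, 0.009], [-0.01, 0.002, -1.0]]
force: [-1.4, 10.0, 7.6]
opening: 0.173
grasp_force: 30.0
```

```bash
python3 - <<'E'
from meas import *
goc()
p,d=snap('scene','s6',(160,130,360,280),4); P=cloud('scene',d).reshape(-1,3); P=P[np.isfinite(P).all(1)]
A=Ro.from_euler('z',-7.05,degrees=True).as_matrix(); q=(P-[.528,-.179,0])@A
m=(abs(q[:,2]-.15)<.004)&(abs(q[:,0])<.06)&(q[:,1]>.02)&(q[:,1]<.13)
e=[(round(a,2),q[m&(abs(q[:,1]-a)<.01),0].mean().round(4)) for a in np.arange(.03,.13,.02)]; print(e)
print(np.polyfit(q[m,1],q[m,0],1))
E
```

```text
t 39.0 carr [ 0.0019 -0.0458  0.1619] rv [ 0.25 -0.59 65.05] open 0.173 gf 30.0 F [-1.4 10.   7.6]
[(np.float64(0.03), np.float64(0.0071)), (np.float64(0.05), np.float64(0.0075)), (np.float64(0.07), np.float64(0.007)), (np.float64(0.09), np.float64(0.0064)), (np.float64(0.11), np.float64(0.0065))]
[-0.00959463  0.00759483]
```

View pics/s6.png

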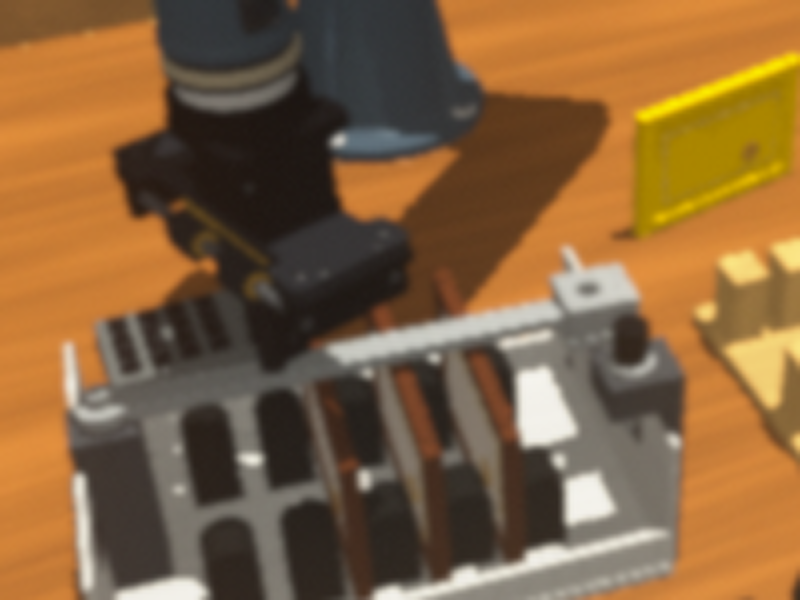

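>>> send_rows:
  moves:
    - [0.003,-0.008,0,0,0,0]
    - [0.005,-0.016,0,0,0,0]
    - [0.005,-0.016,0,0,0,0]
    - [0.005,-0.016,0,0,0,0]

```text
time_s: 39.45
position: [0.5246, -0.2247, 0.1618]
tcp_rot: [[0.308, -0.951, -0.013], [-0.951, -0.308, 0.01], [-0.013, 0.009, -1.0]]
force: [-9.5, 9.0, 12.2]
opening: 0.173
grasp_force: 30.1
```

```bash
python3 - <<'E'
from meas import *
goc()
E
```

```text
t 39.45 carr [ 0.0023 -0.0458  0.1618] rv [-4.0e-02 -9.9e-01  6.5e+01] open 0.173 gf 30.1 F [-9.5  9.  12.2]
```

>>> send_rows:
  moves:
    - [0,0,0,0,0,0]
    - [0,0,0,0,0,0]
    - [0,0,0,0,0,0]
    - [0,0,-0.1,0,0,0]
    - [0,0,-0.25,0,0,0]
    - [0,0,-0.4,0,0,0]
    - [-0.1,0.1,-0.4,0,0,-0.095]
    - [-0.2,0.2,-0.4,0,0,-0.19]
    - [-0.2,0.3,-0.4,0,0,-0.285]
    - [-0.2,0.4,-0.4,0,0,-0.38]
    - [-0.2,0.4,-0.4,0,0,-0.475]
    - [-0.2,0.4,-0.4,0,0,-0.57]
  grip: 0.5

```text
time_s: 40.65
position: [0.4193, -0.2138, 0.2624]
tcp_rot: [[0.937, -0.349, -0.0], [-0.349, -0.937, -0.001], [-0.0, 0.001, -1.0]]
force: [0.1, 0.5, 0.4]
opening: 0.502
grasp_force: 0.0
```

```bash
python3 - <<'E'
from meas import *
goc((.08,.15,.25,0))
p,d=snap('top','t2',(320,155,440,245),6); P=cloud('top',d); Z=P[...,2]; carr(P)
A=Ro.from_euler('z',-7.05,degrees=True).as_matrix(); q=(P-[.528,-.179,0])@A
reg=np.zeros(Z.shape,bool); reg[150:260,320:440]=1
m=reg&(abs(Z-.15)<.006)&(q[...,1]>-.02)&(q[...,1]<.125)&(abs(q[...,0])<.1)
uv=np.argwhere(m)[:,::-1]; w=(np.c_[onz('top',uv,.15)]-[.528,-.179,0])@A
print('bar',len(w),np.polyfit(w[:,1],w[:,0],1))
g=cv2.resize(p[183:205,322:348].max(2),None,fx=6,fy=6,interpolation=cv2.INTER_CUBIC)
for n,z in(('top',.161),('scene',.161)):
    im=p if n=='top' else viewer.capture('scene')[0]
    u,v=proj(n,(A@[0,.15,.161])+[.528,-.179,0])[0]; a,b=int(round(u)),int(round(v))
    k=im[b-4:b+5,a-4:a+5].max(2).astype(float); wt=np.clip(np.percentile(k,60)-k-15,0,None)
    vv,uu=np.mgrid[b-4:b+5,a-4:a+5]; c=((wt*uu).sum()/wt.sum(),(wt*vv).sum()/wt.sum())
    print(n,'nominal px',(u.round(1),v.round(1)),'dark',np.round(c,2),'carrier',((onz(n,c,z)-[.528,-.179,0])@A).round(4)); print(k.astype(int))
E
```

```text
t 40.65 carr [-0.1036 -0.0479  0.2624] rv [-7.000e-02 -1.000e-02  1.338e+01] open 0.502 gf 0.0 F [0.1 0.5 0.4]
[0.531, -0.94, 0.048, 0.001, 0.0, -0.149]
high 40 [ 0.6259 -0.0397] 0.19
high 23 [ 0.5231 -0.2273] 0.188
bar 257 [-0.00343658  0.00155322]
top nominal px (np.float64(334.0), np.float64(193.6)) dark [334.46 192.12] carrier [[0.005  0.1489 0.161 ]]
[[215 224 221 220 222 220 220 221 218]
 [222 223 222 191 144 154 195 217 220]
 [224 223 185 116 123 118 123 196 221]
 [226 224 181 219 239 215 141 181 218]
 [225 223 189 224 241 241 213 208 219]
 [226 223 213 182 225 231 205 212 220]
 [224 222 221 220 216 217 219 221 219]
 [226 222 221 221 223 222 221 221 220]
 [225 222 220 223 223 222 220 222 220]]
scene nominal px (np.float64(306.3), np.float64(200.2)) dark [306.32 201.53] carrier [[0.0054 0.1483 0.161 ]]
[[168 203 222 216 208 206 208 209 209]
 [169 195 215 216 209 207 208 210 210]
 [189 200 210 211 208 207 206 209 211]
 [203 205 204 202 199 198 199 205 210]
 [205 201 192 181 174 172 177 190 203]
 [204 194 173 149 137 134 144 167 193]
 [204 191 164 137 122 122 134 161 190]
 [204 196 179 159 146 148 160 179 197]
 [205 204 198 189 182 184 191 199 203]]
```

View pics/t2.png

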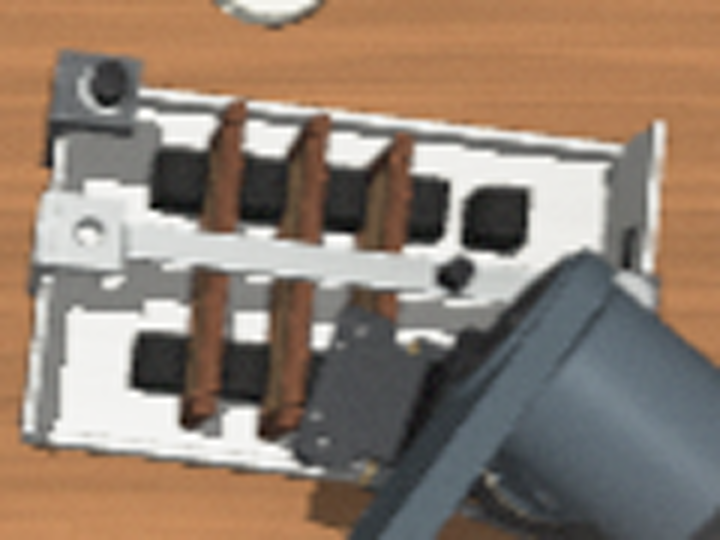

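>>> send_rows:
  moves:
    - [0.1,-0.15,0,0,0,0]
    - [0.2,-0.32,0,0,0,-0.05]
    - [0.3,-0.5,0.02,0,0,-0.1]
    - [0.4,-0.67,0.04,0,0,-0.149]
    - [0.5,-0.85,0.048,0,0,-0.149]
    - [0.531,-0.94,0.048,0,0,-0.149]
    - [0.531,-0.94,0.048,0,0,-0.149]
    - [0.531,-0.94,0.048,0,0,-0.149]
    - [0.531,-0.94,0.048,0,0,-0.149]
  grip: 0.5

```text
time_s: 41.65
position: [0.6259, -0.041, 0.2495]
tcp_rot: [[0.992, -0.129, -0.003], [-0.129, -0.992, -0.001], [-0.003, 0.001, -1.0]]
force: [0.2, -0.6, 0.6]
opening: 0.501
grasp_force: 0.0
```

```bash
python3 - <<'E'
from meas import *
goc((.080,.15,.169,0))
E
```

```text
t 41.65 carr [0.0802 0.149  0.2495] rv [-0.05 -0.15  0.36] open 0.501 gf 0.0 F [ 0.2 -0.6  0.6]
[-0.0, -0.004, 0.322, 0.001, 0.002, -0.004]
```

>>> send_rows:
  moves:
    - [0,-0.004,0.1,0,0,-0.004]
    - [0,-0.004,0.2,0,0,-0.004]
    - [0,-0.004,0.28,0,0,-0.004]
    - [0,-0.004,0.318,0,0,-0.004]
    - [0,-0.004,0.318,0,0,-0.004]
    - [0,-0.004,0.318,0,0,-0.004]

```text
time_s: 42.25
position: [0.627, -0.04, 0.1711]
tcp_rot: [[0.993, -0.122, -0.0], [-0.122, -0.993, -0.001], [-0.0, 0.001, -1.0]]
force: [0.4, 0.2, -0.3]
opening: 0.502
grasp_force: 0.0
```

>>> send_rows:
  moves:
    - [0,0,0,0,0,0]
    - [0,0,0,0,0,0]
    - [0,0,0,0,0,0]
    - [0,0,0,0,0,0]
    - [0,0,0,0,0,0]
    - [0,0,0,0,0,0]
  grip: 0.1

```text
time_s: 42.85
position: [0.627, -0.0402, 0.171]
tcp_rot: [[0.993, -0.121, -0.001], [-0.121, -0.993, -0.002], [-0.0, 0.002, -1.0]]
force: [-1.6, -3.2, 4.6]
opening: 0.243
grasp_force: 30.0
```

```bash
python3 - <<'E'
from meas import *
goc((.080,.15,.26,0))
E
```

```text
t 42.85 carr [0.0812 0.1499 0.171 ] rv [-0.12 -0.01 -0.13] open 0.243 gf 30.0 F [-1.6 -3.2  4.6]
[-0.005, 0.0, -0.356, 0.001, 0.0, 0.001]
```

>>> send_rows:
  moves:
    - [0,0,-0.05,0,0,0]
    - [0,0,-0.12,0,0,0]
    - [0,0,-0.2,0,0,0]
    - [0,0,-0.28,0,0,0]
    - [0,0,-0.34,0,0,0]
    - [-0.1,0,-0.34,0,0,0]
    - [-0.2,0,-0.34,0,0,0]
    - [-0.29,0,-0.34,0,0,0]
    - [-0.32,0,-0.34,0,0,0]
    - [-0.32,0,-0.34,0,0,0]
    - [-0.32,0,-0.34,0,0,0]

```text
time_s: 43.95
position: [0.5486, -0.0295, 0.2557]
tcp_rot: [[0.993, -0.121, 0.0], [-0.121, -0.993, 0.0], [0.0, -0.0, -1.0]]
force: [0.2, -0.2, -1.5]
opening: 0.245
grasp_force: 30.0
```

```bash
python3 - <<'E'
from meas import *
goc((.0012,.15,.235,0))
A=Ro.from_euler('z',-7.05,degrees=True).as_matrix()
for n in('scene','top'):
    p,d=viewer.capture(n); P=cloud(n,d).reshape(-1,3); q=(P-[.528,-.179,0])@A
    if n=='scene': cv2.imwrite('pics/s7.png',cv2.resize(p[140:240,250:370,::-1],None,fx=6,fy=6,interpolation=cv2.INTER_CUBIC))
    for lo,hi in((.195,.205),(.205,.215),(.215,.225),(.225,.233),(.234,.240)):
        m=(q[:,2]>lo)&(q[:,2]<hi)&(abs(q[:,0])<.04)&(abs(q[:,1]-.15)<.03)
        if m.sum(): print(n,lo,m.sum(),np.percentile(q[m],[2,50,98],axis=0).round(4).tolist())
E
```

```text
t 43.95 carr [0.0021 0.1509 0.2557] rv [ 0.    0.02 -0.11] open 0.245 gf 30.0 F [ 0.2 -0.2 -1.5]
[-0.004, 0.004, 0.083, -0.0, -0.0, 0.001]
scene 0.195 10 [[0.0063, 0.147, 0.1958], [0.0096, 0.1506, 0.2004], [0.0128, 0.1539, 0.2047]]
scene 0.205 16 [[0.0071, 0.146, 0.2062], [0.0107, 0.1507, 0.21], [0.0138, 0.157, 0.2144]]
scene 0.215 16 [[0.0074, 0.1463, 0.2155], [0.0111, 0.1505, 0.22], [0.0144, 0.156, 0.2244]]
scene 0.225 14 [[0.0071, 0.1464, 0.2253], [0.0114, 0.1506, 0.2287], [0.0132, 0.1557, 0.2323]]
scene 0.234 13 [[0.0068, 0.1468, 0.2343], [0.0108, 0.1506, 0.2363], [0.0139, 0.156, 0.239]]
```

View pics/s7.png

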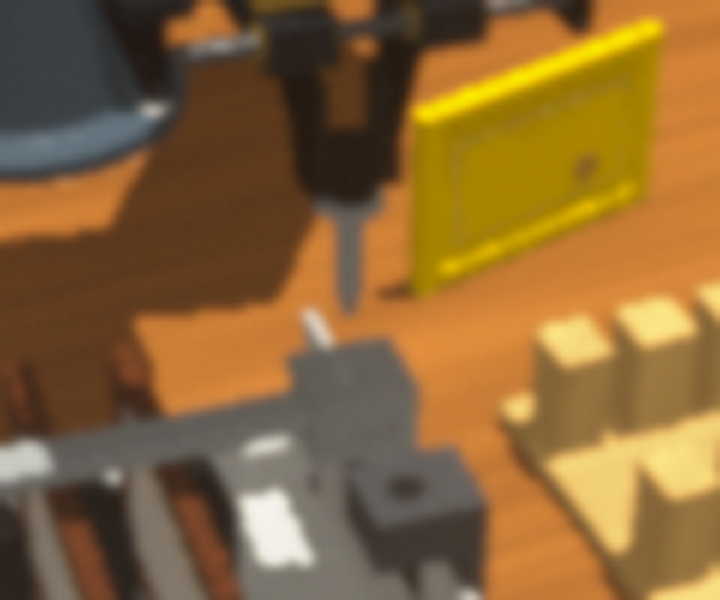

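>>> send_rows:
  moves:
    - [0,0.006,0,0,0,0]
    - [0,0.006,0.03,0,0,0]
    - [0,0.006,0.06,0,0,0]
    - [0,0.006,0.09,0,0,0]
    - [0,0.006,0.12,0,0,0]
    - [0,0.006,0.14,0,0,0]
    - [0,0.006,0.14,0,0,0]

```text
time_s: 44.75
position: [0.5464, -0.0309, 0.2192]
tcp_rot: [[0.993, -0.121, -0.004], [-0.121, -0.993, 0.0], [-0.004, 0.0, -1.0]]
force: [-0.1, -0.3, -1.4]
opening: 0.244
grasp_force: 30.0
```

```bash
python3 - <<'E'
from meas import *
goc((.002,.149,.171,0))
E
```

```text
t 44.75 carr [1.000e-04 1.493e-01 2.192e-01] rv [-0.01 -0.22 -0.12] open 0.244 gf 30.0 F [-0.1 -0.3 -1.4]
[0.008, 0.001, 0.193, 0.0, 0.002, 0.001]
```

>>> send_rows:
  moves:
    - [0.004,0.001,0.02,0,0,0]
    - [0.004,0.001,0.04,0,0,0]
    - [0.004,0.001,0.06,0,0,0]
    - [0.004,0.001,0.06,0,0,0]

```text
time_s: 45.15
position: [0.5475, -0.0313, 0.2045]
tcp_rot: [[0.993, -0.121, -0.003], [-0.121, -0.993, 0.0], [-0.003, 0.0, -1.0]]
force: [-0.2, 0.2, -1.3]
opening: 0.24
grasp_force: 30.0
```

```bash
python3 - <<'E'
from meas import *
goc((.002,.149,.171,0))
E
```

```text
t 45.15 carr [0.0012 0.149  0.2045] rv [-0.01 -0.19 -0.12] open 0.24 gf 30.0 F [-0.2  0.2 -1.3]
[0.004, 0.0, 0.134, 0.0, 0.002, 0.001]
```

Free inside the upper lug (tip about 0.139). Continue.

>>> send_rows:
  moves:
    - [0,0,0.02,0,0,0]
    - [0,0,0.04,0,0,0]
    - [0,0,0.06,0,0,0]
    - [0,0,0.08,0,0,0]
    - [0,0,0.08,0,0,0]

```text
time_s: 45.65
position: [0.5474, -0.0313, 0.1844]
tcp_rot: [[0.993, -0.121, -0.003], [-0.121, -0.993, 0.0], [-0.004, 0.0, -1.0]]
force: [-0.8, -0.3, -1.3]
opening: 0.245
grasp_force: 30.0
```

```bash
python3 - <<'E'
from meas import *
goc((.002,.149,.171,0))
E
```

```text
t 45.65 carr [0.0011 0.149  0.1844] rv [-0.01 -0.2  -0.11] open 0.245 gf 30.0 F [-0.8 -0.3 -1.3]
[0.004, -0.0, 0.054, 0.0, 0.002, 0.001]
```

>>> send_rows:
  moves:
    - [0,0,0.02,0,0,0]
    - [0,0,0.04,0,0,0]
    - [0,0,0.053,0,0,0]
    - [0,0,0.056,0,0,0]
    - [0,0,0.056,0,0,0]

```text
time_s: 46.15
position: [0.548, -0.0314, 0.1712]
tcp_rot: [[0.993, -0.121, -0.002], [-0.121, -0.993, -0.0], [-0.002, 0.0, -1.0]]
force: [0.1, 0.8, -0.9]
opening: 0.243
grasp_force: 30.0
```

```bash
python3 - <<'E'
from meas import *
goc((.002,.149,.171,0))
E
```

```text
t 46.15 carr [0.0017 0.1489 0.1712] rv [-0.03 -0.1  -0.11] open 0.243 gf 30.0 F [ 0.1  0.8 -0.9]
[0.001, -0.0, 0.001, 0.0, 0.001, 0.001]
```

>>> send_rows:
  moves:
    - [0,0,0.004,0,0,0]
    - [0,0,0.008,0,0,0]
    - [0,0,0.008,0,0,0]

```text
time_s: 46.45
position: [0.5483, -0.0315, 0.1709]
tcp_rot: [[0.993, -0.121, -0.0], [-0.121, -0.993, -0.001], [-0.0, 0.001, -1.0]]
force: [-1.8, 0.5, 7.1]
opening: 0.243
grasp_force: 30.0
```

>>> send_rows:
  moves:
    - [0,0,0,0,0,0]
    - [0,0,0,0,0,0]
    - [0,0,0,0,0,0]
    - [0,0,0,0,0,0]
    - [0,0,-0.1,0,0,0]
    - [0,0,-0.25,0,0,0]
    - [0,0,-0.4,0,0,0]
    - [-0.2,0,-0.5,0,0,0]
    - [-0.35,0,-0.6,0,0,0]
    - [-0.35,0,-0.6,0,0,0]
    - [-0.35,0,-0.6,0,0,0]
  grip: 0.5

```text
time_s: 47.55
position: [0.4614, -0.0208, 0.3204]
tcp_rot: [[0.993, -0.121, 0.001], [-0.121, -0.993, -0.001], [0.001, 0.001, -1.0]]
force: [0.5, 0.1, -0.7]
opening: 0.499
grasp_force: 0.0
```

```bash
python3 - <<'E'
from meas import *
goc()
p,d=snap('scene','s8',(160,140,360,290),4)
P=cloud('scene',d).reshape(-1,3); P=P[np.isfinite(P).all(1)]
A=Ro.from_euler('z',-7.05,degrees=True).as_matrix(); q=(P-[.528,-.179,0])@A; z=q[:,2]
m=(abs(q[:,0])<.03)&(abs(q[:,1]-.15)<.03)&(z<.22)&(z>.155); print('pin top',np.percentile(z[m],[98,100]),q[m&(z>.182)].mean(0))
for y in(-.0235,.0245,.0725):
    m=(abs(q[:,1]-y)<.012)&(z>.1)&(z<.2)&(q[:,0]>.03)&(q[:,0]<.12); print(np.percentile(z[m],97),q[m,0].max())
m=(abs(z-.15)<.004)&(abs(q[:,0])<.03)&(q[:,1]>-.02)&(q[:,1]<.12); print(np.polyfit(q[m,1],q[m,0],1))
p,d=viewer.capture('top'); carr(cloud('top',d))
E
```

```text
t 47.55 carr [-0.0855  0.1488  0.3204] rv [-0.05  0.08 -0.11] open 0.499 gf 0.0 F [ 0.5  0.1 -0.7]
pin top [0.19213165 0.19259601] [0.01031843 0.14877755 0.18923706]
0.13290369841730412 0.09036874784549945
0.13284316397798812 0.09658144916989149
0.13250272997829457 0.09684054875552223
[-0.00016716  0.00804615]
high 26 [ 0.5224 -0.2267] 0.187
```

View pics/s8.png

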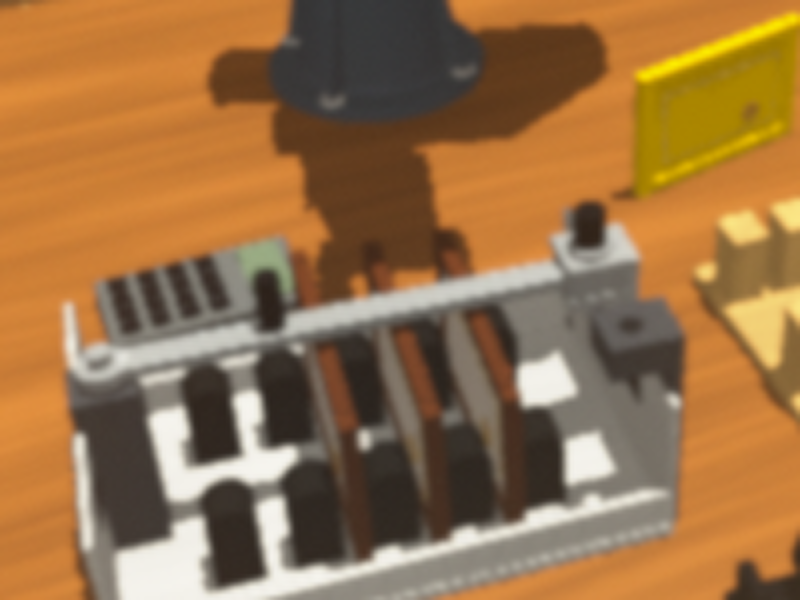

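Pin top is at 0.192, so the flange is seated. The bar is shut, the three certificates are down, and the arm is clear of everything. Handing in.

```bash
python3 -c "
from rig import ticket; print(ticket.hand_in())"
```

```text
the job is handed in; nothing more can be done
None
```

The job is handed in: all three certificates stand fully down in carrier slots 2–4, the bar is shut and the pin is seated in the fork. The hand-in returned no verdict, so this rests on my last camera check.

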